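# Put the guest keys out on the key board

### The job

Put the room keys out for tonight's guests: first set the glasses case that was left on the oak key box down on the table, then pry up the box's flush lid, which has no handle, with the letter opener at the slot in its front. Open it and hang every key that is in the box by its eye on the key board, one key to a peg. When you have finished, the box's lid is fully shut, the letter opener lies back on its leather mat, and the other things on the table have been left alone.

Things in the scene. Friction and masses are not known exactly. Their poses are not given: they have to be found in the camera images.
- keybox: Fixed oak box on the table, 226 (its x) x 256 (its y) x 50 mm high without its lid; walls 8 mm, inner floor 6 mm above the table. Origin: centre of the underside. Its -x side is the front, with the pry slot; its +x side carries the hinge. It stands to the robot's left with the front turned roughly to -y.
- slot (a point): Middle of the pry slot in the outer face of the front wall, 45 mm above the table: a notch 50 mm long (along the box's y) and 10 mm high (40 to 50 mm above the table), right through the 8 mm wall, closed above by the lid. The lid is flush with the front and has no handle; a blade goes in along the box's +x.
- hinge (a point): Middle of the lid's hinge axis, on the top of the box's rear wall, 50 mm above the table; the axis runs along the box's y.
- lid (a joint): Lid angle in rad: 0 shut, 1.75 fully open (stop). The lid is a flat oak panel 226 x 256 x 10 mm, 0.25 kg, whose underside passes through the hinge axis. The hinge is stiff: it stays at any angle, shut lid needs about 3 N at its front edge, upwards to open; less than 2 N at the edge to push it shut from upright.
- lid_edge (a point): Middle of the lid's free front edge, halfway through its thickness (5 mm above the underside), 226 mm from the hinge axis.
- board: Fixed key board on the table to the robot's right: foot 150 x 290 x 12 mm, on it a plywood panel 280 mm wide and 260 mm high leaning back by 25 degrees from upright. Origin: centre of the foot's underside. Its -x side is the front, turned roughly to the robot; +y is along the panel's width.
- mat: Fixed dark leather mat lying on the table, 120 (x) x 240 (y) x 3 mm; origin: centre of its underside.
- opener: Loose letter opener, 70 g: wooden handle 80 x 20 x 16 mm thick and a blunt steel blade 94 x 16 x 3 mm in line with it at mid-thickness. Origin: centre of the handle; the blade points along its +x, and z is its thickness (it lies flat, origin 8 mm above what it lies on). It starts on the mat.
- opener_tip (a point): Tip of the letter opener's blade, 134 mm from the handle's centre.
- glasses_case: Loose grey glasses case, 160 (x) x 60 (y) x 40 mm (z), 150 g; origin: centre of its underside. It starts lying flat on the shut lid, whose top is 60 mm above the table.
- case_center (a point): Centre of the glasses case, 20 mm above its underside.
- mug: Bystander: white mug on a cork coaster, 76 mm wide, 85 mm high; origin: centre of its underside. Leave it alone.
- candle: Bystander: candle jar, 66 mm wide, 62 mm high; origin: centre of its underside. Leave it alone.
- remote: Bystander: black remote control, 165 x 44 x 18 mm; origin: centre of its underside. Leave it alone.
- peg0 (a point): Peg 0, upper row, +y end: steel, 7 mm thick, standing 30 mm out of the panel, pointing forward and up at 45 degrees (direction (-0.707, 0, 0.707) in the board's frame). This point is on its axis, 14 mm from the panel; 90 mm between pegs in a row, 110 mm along the slope between the rows.
- peg1 (a point): Peg 1, upper row, middle: steel, 7 mm thick, standing 30 mm out of the panel, pointing forward and up at 45 degrees (direction (-0.707, 0, 0.707) in the board's frame). This point is on its axis, 14 mm from the panel; 90 mm between pegs in a row, 110 mm along the slope between the rows.
- peg2 (a point): Peg 2, upper row, -y end: steel, 7 mm thick, standing 30 mm out of the panel, pointing forward and up at 45 degrees (direction (-0.707, 0, 0.707) in the board's frame). This point is on its axis, 14 mm from the panel; 90 mm between pegs in a row, 110 mm along the slope between the rows.
- peg3 (a point): Peg 3, lower row, +y end: steel, 7 mm thick, standing 30 mm out of the panel, pointing forward and up at 45 degrees (direction (-0.707, 0, 0.707) in the board's frame). This point is on its axis, 14 mm from the panel; 90 mm between pegs in a row, 110 mm along the slope between the rows.
- peg4 (a point): Peg 4, lower row, middle: steel, 7 mm thick, standing 30 mm out of the panel, pointing forward and up at 45 degrees (direction (-0.707, 0, 0.707) in the board's frame). This point is on its axis, 14 mm from the panel; 90 mm between pegs in a row, 110 mm along the slope between the rows.
- peg5 (a point): Peg 5, lower row, -y end: steel, 7 mm thick, standing 30 mm out of the panel, pointing forward and up at 45 degrees (direction (-0.707, 0, 0.707) in the board's frame). This point is on its axis, 14 mm from the panel; 90 mm between pegs in a row, 110 mm along the slope between the rows.
- key0: Loose key, 40 g, absent in some starts: dark wooden head 64 x 36 x 8 mm with a round 15 mm eye through it, steel key blade 28 x 8 x 3 mm out of the far end. Origin: centre of the eye, mid-thickness. x points from eye to blade: head from x = -15 to +49 mm, blade to +77; y across the 36 mm, z through the thickness. Both faces alike. Starts flat on the box's floor (origin 10 mm above the table).
- key1: Loose key, 40 g, absent in some starts: dark wooden head 64 x 36 x 8 mm with a round 15 mm eye through it, steel key blade 28 x 8 x 3 mm out of the far end. Origin: centre of the eye, mid-thickness. x points from eye to blade: head from x = -15 to +49 mm, blade to +77; y across the 36 mm, z through the thickness. Both faces alike. Starts flat on the box's floor (origin 10 mm above the table).
- key2: Loose key, 40 g, absent in some starts: dark wooden head 64 x 36 x 8 mm with a round 15 mm eye through it, steel key blade 28 x 8 x 3 mm out of the far end. Origin: centre of the eye, mid-thickness. x points from eye to blade: head from x = -15 to +49 mm, blade to +77; y across the 36 mm, z through the thickness. Both faces alike. Starts flat on the box's floor (origin 10 mm above the table).
- key3: Loose key, 40 g, absent in some starts: dark wooden head 64 x 36 x 8 mm with a round 15 mm eye through it, steel key blade 28 x 8 x 3 mm out of the far end. Origin: centre of the eye, mid-thickness. x points from eye to blade: head from x = -15 to +49 mm, blade to +77; y across the 36 mm, z through the thickness. Both faces alike. Starts flat on the box's floor (origin 10 mm above the table).
There are look-alikes about, which are no part of the job. Leave any purple look-alike of the opener alone.

How it is judged (in metres and radians):
On the way, in this order (a step that is already met when the one before it is completed fails the run):
1. the glasses case is taken off the shut box and lies on the table, let go (height (world z) of case_center below 0.045 m and linear speed of glasses_case below 0.02 m/s and contact force between the fingers and glasses_case below 0.2 N and value of joint lid below 0.05 rad), for 0.2 s.
2. the lid is pried up with the letter opener's blade (value of joint lid above 0.15 rad and contact force between opener and lid above 0.3 N), for 0.1 s.
At the end, for the whole second after the job is handed in: Every key present rests with a peg through its eye (eye centre within 16 mm of the peg's middle), no two on one peg; lid shut to within 0.04 rad; the opener lies flat on the mat (handle centre within 55 mm across, 100 mm along of its centre), the glasses case on the table; all at rest ((distance between key0 and peg0 below 0.016 m or distance between key0 and peg1 below 0.016 m or distance between key0 and peg2 below 0.016 m or distance between key0 and peg3 below 0.016 m or distance between key0 and peg4 below 0.016 m or distance between key0 and peg5 below 0.016 m) and linear speed of each of key0, key1, key2, key3, opener, glasses_case below 0.02 m/s and (distance between key1 and peg0 below 0.016 m or distance between key1 and peg1 below 0.016 m or distance between key1 and peg2 below 0.016 m or distance between key1 and peg3 below 0.016 m or distance between key1 and peg4 below 0.016 m or distance between key1 and peg5 below 0.016 m) and (distance between key2 and peg0 below 0.016 m or distance between key2 and peg1 below 0.016 m or distance between key2 and peg2 below 0.016 m or distance between key2 and peg3 below 0.016 m or distance between key2 and peg4 below 0.016 m or distance between key2 and peg5 below 0.016 m) and (distance between key3 and peg0 below 0.016 m or distance between key3 and peg1 below 0.016 m or distance between key3 and peg2 below 0.016 m or distance between key3 and peg3 below 0.016 m or distance between key3 and peg4 below 0.016 m or distance between key3 and peg5 below 0.016 m) and distance between key0 and key1 above 0.04 m and distance between each of key0, key1 and key2 above 0.04 m and distance between each of key0, key1, key2 and key3 above 0.04 m and value of joint lid below 0.04 rad and x of opener in the frame of mat between -0.055 and 0.055 m and y of opener in the frame of mat between -0.1 and 0.1 m and z of opener in the frame of mat below 0.022 m and height (world z) of case_center below 0.045 m); the robot touches nothing.
It fails at once if the mug, candle or remote control is moved more than 30 mm (distance of any of mug, candle, remote from where it was at the start of the episode above 0.03 m).
Of key0, key1, key2, key3 only 2 to 4 are there at a start; the rules pass over those that are not, and their reading is None.
At some moment in a run one of opener may be knocked a few centimetres aside while the robot is not near it.
Once in a run the grip may slacken for a moment while it holds something.
It also fails if it takes over 210 s, if anything falls off the work surface, if the arm or the gripper's body presses on something with over 40 N, if the wrist force passes 120 N, or if a joint passes its speed limit or range.

### The arm

A 6-joint arm with a two-finger parallel gripper is mounted at the origin on the work surface. World frame = base frame: x ahead of the robot, y to its left, z up, the work surface at z = 0. Lengths are in m, angles in degrees, forces in N, time in s.
With the tool pointing down it reaches from about 0.4 to 0.825 m from the base axis. Payload 7 kg.
Tool frame: the origin (TCP) lies between the finger pads; the fingertips stand 22 mm ahead of it and the grasp point (between the pads) lies 3 mm ahead of it; z points along the fingers, y is the line along which they close (so a half turn about z gives the same grasp; the last joint's range is limited). The gripper opens to 88 mm and grips with 3 to 60 N. Pads are 19 mm wide; open, the fingers measure 130 mm over their backs; the gripper's body (78 mm by 193 mm) begins 47 mm behind the grasp point.
Start: joints at [91.908, 20.546, 0.682, 0, -70.136, -16.507], TCP at [0.17, 0.653, 0.249] pointing down, gripper open.
Joint ranges: [-176.03, 176.03], [-82.01, 121.73], [-58.28, 71.71], [-173.87, 95.51], [-174.79, -0.11], [-173.66, 173.66]. Speed limits (degrees/s): [136.94, 136.94, 172.46, 180, 180, 180].

### API

Orientations are given as [roll, pitch, yaw] about the fixed x, y, z axes, in that order (R = Rz(yaw) Ry(pitch) Rx(roll)).
In Python, from plant import r, vision gives the robot as it stands.
- The arm moves only by the shell command python3 -m pendant 'ROWS' [FORCE]. ROWS is JSON, a list that holds one entry, the list of rows, each a list of 7 numbers: the shift along the tool's x, y, z scaled (see below), then the turn, a rotation vector about the tool's x, y, z scaled (see below), then the opening, from -1 (shut) to 1 (fully open). In form: [[[x, y, z, wx, wy, wz, fingers], ...]]. A call has exactly 8 rows; each row shifts and turns the commanded pose from where the row before left it, along the tool's axes as they then stand; what a row does not reach is not made up. The controller multiplies each number of a shift by 20 mm and each number of a turn by 4 degrees. A row lasts 1/10 s, in which the tool goes at most 50 mm and 8.59 degrees, less where a joint would pass 70% of its speed; a pose out of reach is approached as far as the arm can. A call with a number of a shift or a turn outside -1 to 1 is refused whole. A call with a gripper value outside its range is refused whole. The fingers move at their own pace and stop on an object; FORCE is the grip in N (left out, the last holds). Time passes only in rows, so rows that do not move let the fingers close, or fill a call up. It gives the time, the measured TCP pose, the force, the opening and the grip force at its end, in the units of the state.
- r.get_state(): the state, without advancing time (a new reading comes with each control period).
- vision.capture(name): name is "scene" or "top"; returns a dict with "frame" (384x512x3 uint8, blue, green, red), "depth" (384x512 float32, m along the optical axis (not along the pixel's ray), 0 where there is no reading), "camera_matrix" (3x3 intrinsics, pixels), "extrinsics" (4x4, takes a point from world to camera coordinates). Camera axes: x right, y up, looking along -z (the intrinsics and any distortion apply to the point x, -y, -z); pixel columns grow to the right and rows downward; lengths in m; the calibration is good to about 2 mm. A picture is of the moment at which its call begins.
- r.close_job(): hands the job in; it is judged then, once.
The state is a dict: "time_s": time; "joints": joint angles; "qd": joint speeds; "joint_torque": joint torques, N m; "tcp_pos": TCP position; "eef_rot": TCP orientation; "contact_force": force on the tool from outside, world axes, zero at the start; "moment": the same for the moment, N m; "gripper_width": finger opening in m; "gripper_force": force on a finger pad.
Only numpy, scipy, OpenCV 4.12 (cv2) and the standard library are available. Lean on these libraries where they do the work, as an engineer would, in place of code of your own. Each camera call takes 0.05 s, during which the arm holds its last target. There are 200 camera calls.

## Working session

There is one attempt and no reset: what is moved stays moved. The work goes in short steps, Python scripts to look and compute and a shell command to move; the robot and the scene stay as the last step left them, time stands still between calls to the robot, and variables do not carry over. Pictures are saved under pics/ and viewed, at most 14 in all, crops included, and the job is handed in when it is done.

```bash
ls; mkdir -p pics; cat > h.py <<'E'
import numpy as np, cv2
from scipy.spatial.transform import Rotation as R
from plant import r, vision
def cap(n):
    c=vision.capture(n); np.savez(f'{n}.npz',**c); return c
def ld(n): return dict(np.load(f'{n}.npz'))
def pt(c,u,v,z=None,w=1):
    """pixel -> world; by depth (median of a patch), or on the plane z"""
    K=c['camera_matrix'];E=np.linalg.inv(c['extrinsics'])
    d=np.array([(u-K[0,2])/K[0,0],-(v-K[1,2])/K[1,1],-1.])
    dw=E[:3,:3]@d;o=E[:3,3]
    if z is not None: return o+dw*(z-o[2])/dw[2]
    p=c['depth'][int(round(v))-w:int(round(v))+w+1,int(round(u))-w:int(round(u))+w+1]
    p=p[p>0]
    return o+dw*np.median(p)
def px(c,P):
    q=c['extrinsics']@np.append(P,1);K=c['camera_matrix']
    return np.array([K[0,0]*q[0]/-q[2]+K[0,2],K[1,1]*-q[1]/-q[2]+K[1,2]])
def tool(P):
    """world target -> shift in tool axes, mm"""
    s=r.get_state();A=R.from_euler('xyz',s['eef_rot'],degrees=True)
    return A.inv().apply(np.array(P)-s['tcp_pos'])*1000
E
python3 - <<'E'
from h import *
s=r.get_state();print({k:np.round(v,3).tolist() for k,v in s.items()})
for n in('scene','top'):
    c=cap(n);print(n,c['camera_matrix'].round(1).tolist(),np.linalg.inv(c['extrinsics']).round(3).tolist())
    cv2.imwrite(f'pics/{n}0.png',cv2.resize(c['frame'],(800,600)))
E
```

```text
pics
{'time_s': 0.0, 'joints': [91.908, 20.592, 0.635, -0.023, -70.136, -16.507], 'qd': [-0.023, 0.01, -0.08, 0.053, 0.012, 0.121], 'joint_torque': [0.0, -58.271, 29.305, 6.997, 0.007, -0.0], 'tcp_pos': [0.17, 0.653, 0.248], 'eef_rot': [179.905, -0.006, -14.607], 'contact_force': [-0.121, 0.426, -1.068], 'moment': [0.006, 0.033, -0.038], 'gripper_force': 0.0, 'gripper_width': 0.088}
scene [[365.5, 0.0, 256.9], [0.0, 365.5, 186.7], [0.0, 0.0, 1.0]] [[0.761, -0.385, 0.522, 1.15], [0.648, 0.442, -0.62, -0.929], [0.008, 0.81, 0.586, 0.913], [0.0, 0.0, 0.0, 1.0]]
top [[421.1, 0.0, 256.1], [0.0, 421.1, 193.7], [0.0, 0.0, 1.0]] [[-0.018, 0.997, -0.07, 0.391], [-1.0, -0.019, -0.008, -0.132], [-0.01, 0.07, 0.997, 1.558], [0.0, 0.0, 0.0, 1.0]]
```

View pics/top0.png

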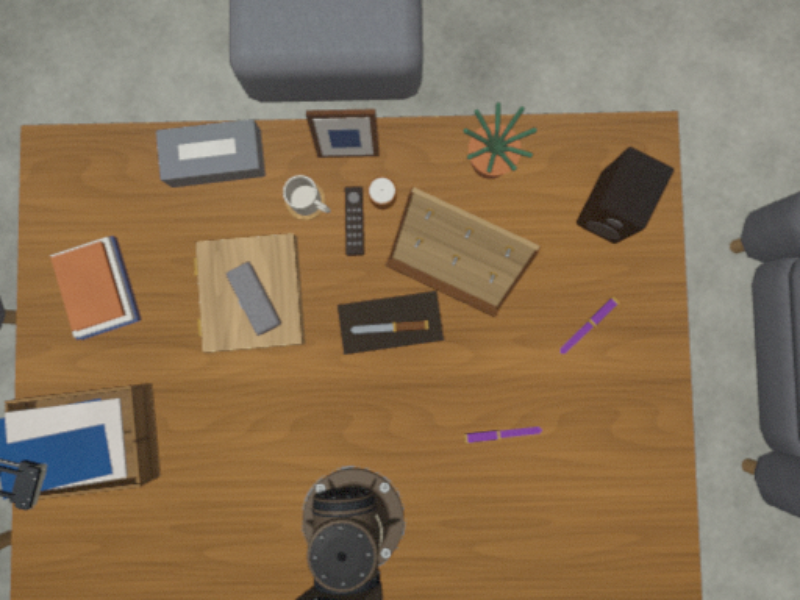

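View pics/scene0.png

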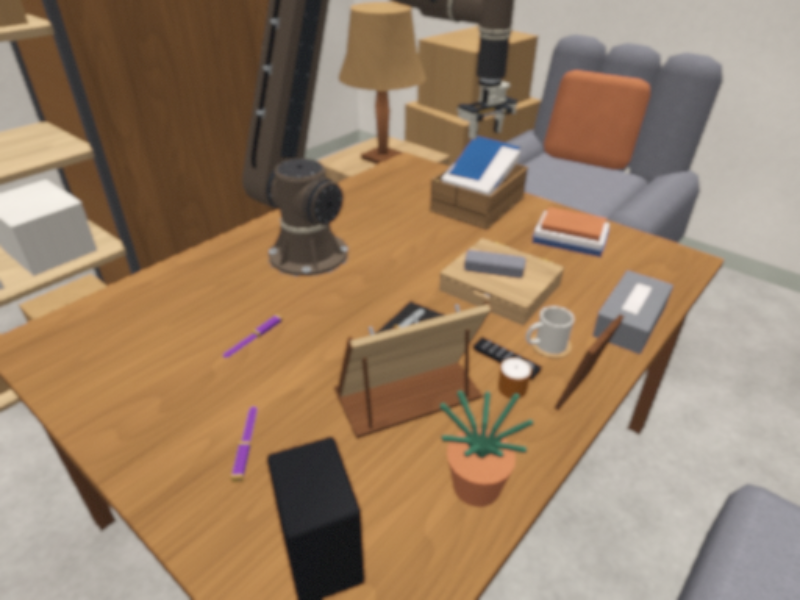

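```bash
python3 - <<'E'
from h import *
for n,(x,y,w,h,k) in {'top':(120,115,230,115,3.45),'scene':(205,140,160,120,5)}.items():
    cs=[vision.capture(n) for _ in range(4)]
    c=cs[0];f=np.mean([q['frame'] for q in cs],0);c['frame']=f.astype(np.uint8)
    d=np.array([q['depth'] for q in cs]);c['depth']=np.median(d,0);np.savez(n+'0.npz',**c)
    im=cv2.resize(f[y:y+h,x:x+w].astype(np.uint8),None,fx=k,fy=k,interpolation=cv2.INTER_CUBIC)
    for i in range(0,w,10):cv2.line(im,(int(i*k),0),(int(i*k),6 if i%50 else 14),(0,0,255),1)
    for i in range(0,h,10):cv2.line(im,(0,int(i*k)),(6,int(i*k)),(0,0,255),1)
    cv2.imwrite(f'pics/{n}1.png',im)
print(c['depth'][:5,:5],(c['depth']>0).mean())
E
```

```text
[[1.6062429 1.6095725 1.6109431 1.6158433 1.6123357]
 [1.6046007 1.6096044 1.612359  1.6157962 1.6154788]
 [1.609225  1.6067207 1.6124921 1.6174098 1.6163869]
 [1.6078129 1.6121395 1.6147895 1.6186885 1.6188605]
 [1.6082542 1.6078655 1.614682  1.6174672 1.621407 ]] 0.9905497233072916
```

View pics/top1.png

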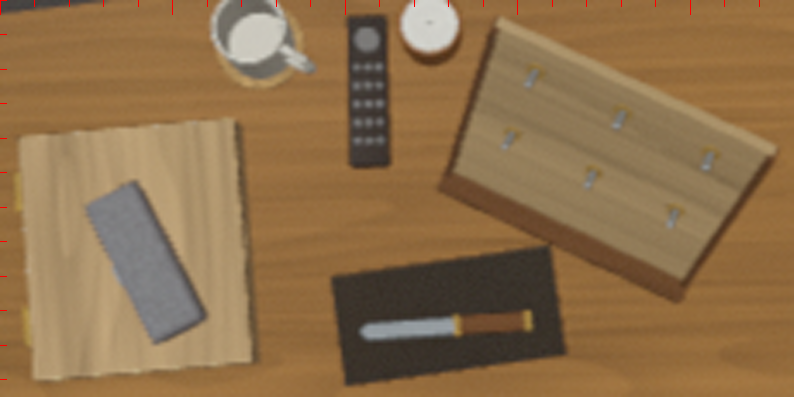

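View pics/scene1.png

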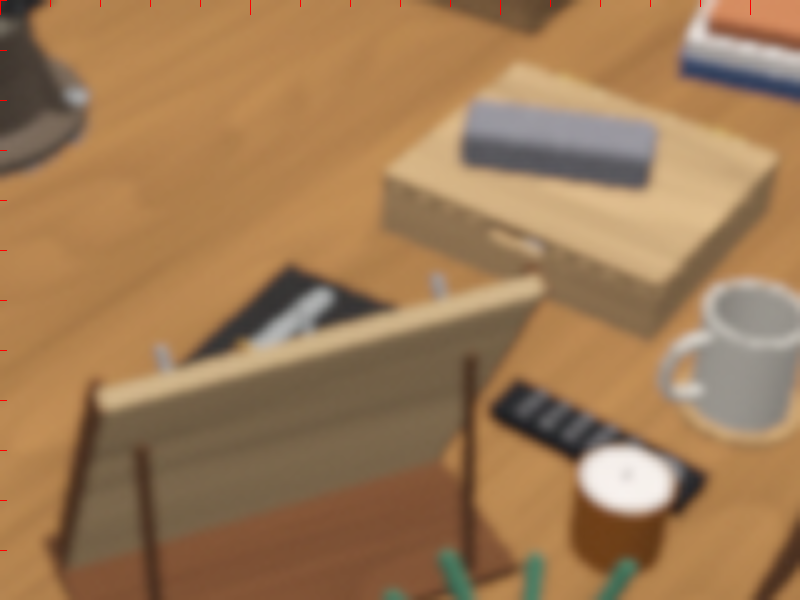

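```bash
cat > m.py <<'E'
from h import *
c=ld('top0');s=ld('scene0')
T=lambda x,y,z=None,w=1:pt(c,120+(x+.5)/3.45-.5,115+(y+.5)/3.45-.5,z,w)
S=lambda x,y,z=None,w=1:pt(s,205+(x+.5)/5-.5,140+(y+.5)/5-.5,z,w)
def rep(n,a,zt):
    P=np.array([T(*p,zt) for p in a]);m=P.mean(0)
    e1=(P[1]+P[2]-P[0]-P[3])/2;e2=(P[0]+P[1]-P[2]-P[3])/2
    print(n,'c',m.round(4),'len',np.linalg.norm(e1).round(3),np.linalg.norm(e2).round(3),'yaw e1,e2',*[np.degrees(np.arctan2(e[1],e[0])).round(1) for e in(e1,e2)])
    return P
if __name__=='__main__':
    L=rep('lid',[(20,137),(238,120),(254,361),(34,379)],.06)
    C=rep('case',[(86,206),(136,181),(206,319),(156,342)],.10)
    rep('mat',[(331,277),(550,246),(566,354),(347,384)],.003)
    print('depth lid',T(200,200),T(200,320),T(60,300),'case',T(145,262),'table',T(290,200),'mat',T(400,360))
    print('opener',T(361,331,.011).round(4),T(532,321,.016).round(4),T(458,325,.016).round(4),'d',T(500,323).round(4),T(400,328).round(4))
    print('scene lid corners',*[S(x,y,.06).round(3) for x,y in[(387,175),(655,285),(778,155),(520,63)]],'d',S(560,230),'slot',S(515,242,.045).round(3),'case top d',S(560,125))
    # panel plane from depth
    g=[];
    for x in range(520,740,12):
        for y in range(60,260,8):
            a,b=x-497,y-18
            if b>a*.473+12 and b<a*.473+140 and cv2.pointPolygonTest(np.array([(505,35),(750,155),(680,265),(470,170)],np.int32),(x,y),False)>0:g.append(T(x,y,w=0))
    g=np.array(g);m=np.median(g,0)
    for _ in range(5):
        u,sv,vt=np.linalg.svd(g-g.mean(0));n=vt[2];d=(g-g.mean(0))@n;g=g[abs(d)<max(.004,2*d.std())] 
    n*=np.sign(n[2]);print('panel',len(g),g.mean(0).round(4),n.round(3),'tilt',np.degrees(np.arcsin(n[2])).round(1),'yaw',np.degrees(np.arctan2(-n[1],-n[0])).round(1),'rms',d.std().round(4))
    for nm,q in dict(top=[(497,18),(776,150)],foot=[(440,190),(682,301)]).items():
        P=[T(*p,.2 if nm=='top' else 0.006) for p in q];e=P[0]-P[1];print(nm,np.round(P,3).tolist(),np.linalg.norm(e[:2]).round(3),np.degrees(np.arctan2(-e[0],e[1])).round(1))
E
python3 m.py
```

```text
lid c [0.5287 0.2269 0.06  ] len 0.228 0.252 yaw e1,e2 -86.5 3.4
case c [0.5115 0.2078 0.1   ] len 0.056 0.157 yaw e1,e2 -65.2 26.7
mat c [ 0.4559 -0.0943  0.003 ] len 0.237 0.117 yaw e1,e2 -83.1 7.5
depth lid [0.57817621 0.16074457 0.05923027] [0.45219532 0.15596422 0.08692818] [0.47674061 0.30640332 0.05977045] case [0.51126863 0.20879783 0.09956403] table [ 5.83683799e-01  7.49348576e-02 -1.77114190e-04] mat [ 0.40888739 -0.04160807  0.00319594]
opener [ 0.4404 -0.0009  0.011 ] [ 0.4475 -0.1831  0.016 ] [ 0.4447 -0.1045  0.016 ] d [ 0.4459 -0.1491  0.0184] [ 0.4428 -0.0426  0.0112]
scene lid corners [0.414 0.108 0.06 ] [0.661 0.123 0.06 ] [0.646 0.351 0.06 ] [0.394 0.334 0.06 ] d [0.56667363 0.13486872 0.06083545] slot [0.537 0.117 0.045] case top d [0.51321338 0.20978132 0.10203571]
panel 256 [ 0.6059 -0.2642  0.1573] [-0.809  0.408  0.423] tilt 25.0 yaw -26.7 rms 0.0012
top [[0.729, -0.15, 0.2], [0.597, -0.41, 0.2]] 0.291 -26.8
foot [[0.591, -0.088, 0.006], [0.466, -0.344, 0.006]] 0.285 -25.9
```

```bash
cat > go.py <<'E'
import sys
from h import *
def plan(P,rpy):
    s=r.get_state();A=R.from_euler('xyz',s['eef_rot'],degrees=True);B=R.from_euler('xyz',rpy,degrees=True)
    d=np.array(P)-s['tcp_pos'];w=np.degrees((A.inv()*B).as_rotvec())/4
    print('shift first',(A.inv().apply(d)*50).round(2),'turn',w.round(2),'| after turn shift',(B.inv().apply(d)*50).round(2))
if __name__=='__main__':
    a=list(map(float,sys.argv[1:]));plan(a[:3],a[3:6])
    s=r.get_state();print('t',s['time_s'],'tcp',np.round(s['tcp_pos'],4),np.round(s['eef_rot'],2),'j',np.round(s['joints'],1),'F',np.round(s['contact_force'],1),'M',np.round(s['moment'],2),'g',s['gripper_width'],s['gripper_force'])
E
python3 go.py .5115 .208 .2 180 0 26
```

```text
shift first [22.13 17.24  2.43] turn [  0.     0.   -10.15] | after turn shift [ 5.58 27.49  2.43]
t 0.5 tcp [0.1701 0.6532 0.2485] [180.    0.  -14.6] j [ 91.9  20.5   0.7  -0.  -70.1 -16.5] F [0.1 0.4 0.2] M [-0.04 -0.01  0.  ] g 0.08750975406705161 0.0
```

```bash
A='[.922,.718,.1,0,0,0,1]'; python3 -m pendant '[[[0.922,0.718,0.1,0,0,0,1],[0.922,0.718,0.1,0,0,0,1],[0.922,0.718,0.1,0,0,0,1],[0.922,0.718,0.1,0,0,0,1],[0.922,0.718,0.1,0,0,0,1],[0.922,0.718,0.1,0,0,0,1],[0.922,0.718,0.1,0,0,0,1],[0.922,0.718,0.1,0,0,0,1]]]' 20
python3 -m pendant '[[[0.922,0.718,0.1,0,0,0,1],[0.922,0.718,0.1,0,0,0,1],[0.922,0.718,0.1,0,0,0,1],[0.922,0.718,0.1,0,0,0,1],[0.922,0.718,0.1,0,0,0,1],[0.922,0.718,0.1,0,0,0,1],[0.922,0.718,0.1,0,0,0,1],[0.922,0.718,0.1,0,0,0,1]]]'
python3 -m pendant '[[[0.922,0.718,0.1,0,0,0,1],[0.922,0.718,0.1,0,0,0,1],[0.922,0.718,0.1,0,0,0,1],[0.922,0.718,0.1,0,0,0,1],[0.922,0.718,0.1,0,0,0,1],[0.922,0.718,0.1,0,0,0,1],[0.922,0.718,0.1,0,0,0,1],[0.922,0.718,0.1,0,0,0,1]]]'
python3 -m pendant '[[[0,0,0,0,0,-1,1],[0,0,0,0,0,-1,1],[0,0,0,0,0,-1,1],[0,0,0,0,0,-1,1],[0,0,0,0,0,-1,1],[0,0,0,0,0,-1,1],[0,0,0,0,0,-1,1],[0,0,0,0,0,-1,1]]]'
python3 go.py .5115 .208 .088 180 0 26
```

```text
time_s: 1.3
tcp_pos: [0.285, 0.5034, 0.2325]
eef_rot: [-180.0, -0.0, -14.6]
contact_force: [-0.5, 0.5, 0.4]
gripper_width: 0.0874
gripper_force: 0.0
time_s: 2.1
tcp_pos: [0.3986, 0.3549, 0.2166]
eef_rot: [-180.0, -0.0, -14.6]
contact_force: [-0.3, 0.3, 0.1]
gripper_width: 0.0878
gripper_force: 0.0
time_s: 2.9
tcp_pos: [0.5121, 0.2064, 0.2005]
eef_rot: [-180.0, -0.0, -14.6]
contact_force: [-0.0, 0.4, -0.1]
gripper_width: 0.0875
gripper_force: 0.0
time_s: 3.7
tcp_pos: [0.5116, 0.2072, 0.2005]
eef_rot: [-180.0, -0.0, 17.6]
contact_force: [0.8, -0.6, -0.7]
gripper_width: 0.0876
gripper_force: 0.0
shift first [ 0.01 -0.04  5.63] turn [-0.   -0.   -2.11] | after turn shift [ 0.01 -0.04  5.63]
t 3.7 tcp [0.5116 0.2072 0.2005] [-180.     -0.     17.55] j [ 42.4  11.2 -18.9   0.  -59.9  65.2] F [ 0.8 -0.6 -0.7] M [-0.05 -0.06 -0.06] g 0.08761465490927009 0.0
```

```bash
python3 -m pendant '[[[0,0,0.7,0,0,-0.3,1],[0,0,0.7,0,0,-0.3,1],[0,0,0.7,0,0,-0.3,1],[0,0,0.7,0,0,-0.3,1],[0,0,0.7,0,0,-0.3,1],[0,0,0.7,0,0,-0.3,1],[0,0,0.7,0,0,-0.3,1],[0,0,0.7,0,0,0,1]]]'
python3 -m pendant '[[[0,0,0,0,0,0,-1],[0,0,0,0,0,0,-1],[0,0,0,0,0,0,-1],[0,0,0,0,0,0,-1],[0,0,0,0,0,0,-1],[0,0,0,0,0,0,-1],[0,0,0,0,0,0,-1],[0,0,0,0,0,0,-1]]]' 25
python3 -m pendant '[[[0,0,-0.5,0,0,0,-1],[0,0,-0.8,0,0,0,-1],[0,0,-0.8,0,0,0,-1],[0,0,-0.8,0,0,0,-1],[0,0,-0.8,0,0,0,-1],[0,0,0,0,0,0,-1],[0,0,0,0,0,0,-1],[0,0,0,0,0,0,-1]]]' 25
python3 go.py .325 .28 .148 180 0 90
```

```text
time_s: 4.5
tcp_pos: [0.5117, 0.2073, 0.0881]
eef_rot: [-180.0, -0.0, 25.8]
contact_force: [-0.7, -1.1, -0.4]
gripper_width: 0.0875
gripper_force: 0.0
time_s: 5.3
tcp_pos: [0.512, 0.2085, 0.0894]
eef_rot: [-180.0, -0.1, 25.8]
contact_force: [-2.0, -0.5, 6.5]
gripper_width: 0.0601
gripper_force: 25.0
time_s: 6.1
tcp_pos: [0.5109, 0.2078, 0.1617]
eef_rot: [180.0, 0.1, 25.8]
contact_force: [-0.1, -0.6, -2.0]
gripper_width: 0.0598
gripper_force: 25.0
shift first [-6.8  -7.3   0.69] turn [-1.000e-02  2.000e-02 -1.605e+01] | after turn shift [ 3.61 -9.3   0.68]
t 6.1 tcp [0.5109 0.2078 0.1617] [1.800e+02 9.000e-02 2.579e+01] j [ 42.5  13.3 -21.8  -0.  -55.   73.3] F [-0.1 -0.6 -2. ] M [-0.11 -0.02 -0.04] g 0.059767746891592234 24.961369335651398
```

```bash
python3 -m pendant '[[[-0.85,-0.91,0,0,0,0,-1],[-0.85,-0.91,0,0,0,0,-1],[-0.85,-0.91,0,0,0,0,-1],[-0.85,-0.91,0,0,0,0,-1],[-0.85,-0.91,0,0,0,0,-1],[-0.85,-0.91,0,0,0,0,-1],[-0.85,-0.91,0,0,0,0,-1],[-0.85,-0.91,0,0,0,0,-1]]]'
python3 -m pendant '[[[0,0,0,0,0,-1,-1],[0,0,0,0,0,-1,-1],[0,0,0,0,0,-1,-1],[0,0,0,0,0,-1,-1],[0,0,0,0,0,-1,-1],[0,0,0,0,0,-1,-1],[0,0,0,0,0,-1,-1],[0,0,0,0,0,-1,-1]]]'
python3 -m pendant '[[[0,0,0.6,0,0,-1,-1],[0,0,0.6,0,0,-1,-1],[0,0,0.6,0,0,-1,-1],[0,0,0.6,0,0,-1,-1],[0,0,0.6,0,0,-1,-1],[0,0,0.6,0,0,-1,-1],[0,0,0.6,0,0,-1,-1],[0,0,0.6,0,0,-1,-1]]]'
python3 go.py .325 .28 .0305 180 0 90
```

```text
time_s: 6.9
tcp_pos: [0.3245, 0.2797, 0.1618]
eef_rot: [179.9, 0.1, 25.8]
contact_force: [0.5, 0.4, -1.7]
gripper_width: 0.0598
gripper_force: 25.0
time_s: 7.7
tcp_pos: [0.3254, 0.2795, 0.1617]
eef_rot: [180.0, 0.1, 58.0]
contact_force: [0.8, -0.1, -1.3]
gripper_width: 0.0598
gripper_force: 25.0
time_s: 8.5
tcp_pos: [0.3255, 0.2794, 0.0654]
eef_rot: [-180.0, 0.1, 90.0]
contact_force: [-0.3, 0.7, -0.7]
gripper_width: 0.0599
gripper_force: 25.0
shift first [ 0.03 -0.02  1.75] turn [-0.01  0.02 -0.01] | after turn shift [ 0.03 -0.02  1.75]
t 8.5 tcp [0.3255 0.2794 0.0654] [-1.7996e+02  8.0000e-02  8.9960e+01] j [ 67.2  10.  -42.9  -0.  -37.2 112.8] F [-0.3  0.7 -0.7] M [-0.08 -0.1   0.03] g 0.05989695961399721 24.96027320623398
```

```bash
python3 -m pendant '[[[0,0,0.5,0,0,0,-1],[0,0,0.5,0,0,0,-1],[0,0,0.4,0,0,0,-1],[0,0,0.2,0,0,0,-1],[0,0,0.1,0,0,0,-1],[0,0,0,0,0,0,-1],[0,0,0,0,0,0,1],[0,0,0,0,0,0,1]]]'
python3 -m pendant '[[[0,0,0,0,0,0,1],[0,0,0,0,0,0,1],[0,0,0,0,0,0,1],[0,0,0,0,0,0,1],[0,0,-1,0,0,0,1],[0,0,-1,0,0,0,1],[0,0,-1,0,0,0,1],[0,0,-1,0,0,0,1]]]'
python3 -m pendant '[[[0,0,-0.5,0,0,1,1],[0,0,-0.5,0,0,1,1],[0,0,-0.5,0,0,1,1],[0,0,-0.5,0,0,1,1],[0,0,-0.5,0,0,1,1],[0,0,-0.5,0,0,1,1],[0,0,-0.5,0,0,1,1],[0,0,-0.5,0,0,1,1]]]'
python3 -m pendant '[[[0,0,0,0,0,1,1],[0,0,0,0,0,1,1],[0,0,0,0,0,1,1],[0,0,0,0,0,1,1],[0,0,0,0,0,1,1],[0,0,0,0,0,1,1],[0,0,0,0,0,1,1],[0,0,0,0,0,1,1]]]'
python3 go.py .445 -.118 .13 180 0 -87.8
```

```text
time_s: 9.3
tcp_pos: [0.326, 0.2805, 0.033]
eef_rot: [180.0, -0.1, 89.8]
contact_force: [0.1, 1.0, -0.4]
gripper_width: 0.071
gripper_force: 0.0
time_s: 10.1
tcp_pos: [0.3257, 0.2798, 0.1133]
eef_rot: [-180.0, 0.0, 89.8]
contact_force: [-0.2, 0.5, 1.1]
gripper_width: 0.0878
gripper_force: 0.0
time_s: 10.9
tcp_pos: [0.3256, 0.2798, 0.1929]
eef_rot: [-180.0, 0.0, 57.6]
contact_force: [-0.1, 0.7, -0.3]
gripper_width: 0.0874
gripper_force: 0.0
time_s: 11.7
tcp_pos: [0.3256, 0.2799, 0.1925]
eef_rot: [180.0, 0.0, 25.6]
contact_force: [0.1, 0.6, 0.4]
gripper_width: 0.0877
gripper_force: 0.0
shift first [-3.22 20.52  3.13] turn [ 0.    0.   28.36] | after turn shift [20.11 -5.2   3.12]
t 11.7 tcp [0.3256 0.2799 0.1925] [1.800e+02 1.000e-02 2.564e+01] j [ 67.2  -0.5 -33.4  -0.  -57.1  48.4] F [0.1 0.6 0.4] M [-0.07  0.01  0.01] g 0.08766830023194268 0.0
```

```bash
for i in 1 2 3; do python3 -m pendant '[[[-0.134,0.855,0.13,0,0,0,1],[-0.134,0.855,0.13,0,0,0,1],[-0.134,0.855,0.13,0,0,0,1],[-0.134,0.855,0.13,0,0,0,1],[-0.134,0.855,0.13,0,0,0,1],[-0.134,0.855,0.13,0,0,0,1],[-0.134,0.855,0.13,0,0,0,1],[-0.134,0.855,0.13,0,0,0,1]]]' | grep -E 'pos|time|force'; done
for i in 1 2 3 4; do python3 -m pendant '[[[0,0,0,0,0,0.886,1],[0,0,0,0,0,0.886,1],[0,0,0,0,0,0.886,1],[0,0,0,0,0,0.886,1],[0,0,0,0,0,0.886,1],[0,0,0,0,0,0.886,1],[0,0,0,0,0,0.886,1],[0,0,0,0,0,0.886,1]]]' | grep rot; done
python3 go.py .445 -.118 .0275 180 0 -87.8
python3 - <<'E'
from h import *
cs=[cap('top') for _ in range(3)];f=np.mean([c['frame'] for c in cs],0).astype(np.uint8)
x,y,w,h,k=120,115,230,115,3.45
cv2.imwrite('pics/top2.png',cv2.resize(f[y:y+h,x:x+w],None,fx=k,fy=k,interpolation=cv2.INTER_CUBIC))
E
```

```text
time_s: 12.5
tcp_pos: [0.3658, 0.1459, 0.1715]
contact_force: [0.2, -0.2, 0.1]
gripper_force: 0.0
time_s: 13.3
tcp_pos: [0.4058, 0.0136, 0.1507]
contact_force: [1.2, 0.0, -0.3]
gripper_force: 0.0
time_s: 14.1
tcp_pos: [0.4458, -0.1188, 0.1299]
contact_force: [0.1, -0.1, -0.1]
gripper_force: 0.0
eef_rot: [180.0, 0.0, -2.6]
eef_rot: [180.0, 0.0, -31.0]
eef_rot: [180.0, 0.0, -59.3]
eef_rot: [180.0, 0.0, -87.7]
shift first [-0.01  0.03  5.12] turn [0.01 0.   0.03] | after turn shift [-0.01  0.03  5.12]
t 17.3 tcp [ 0.4457 -0.1181  0.13  ] [179.97   0.   -87.68] j [  9.7   7.1 -34.8  -0.  -48.1  -7.4] F [-0.3 -0.8  0.8] M [ 0.13 -0.04 -0.06] g 0.0877315529113836 0.0
```

View pics/top2.png

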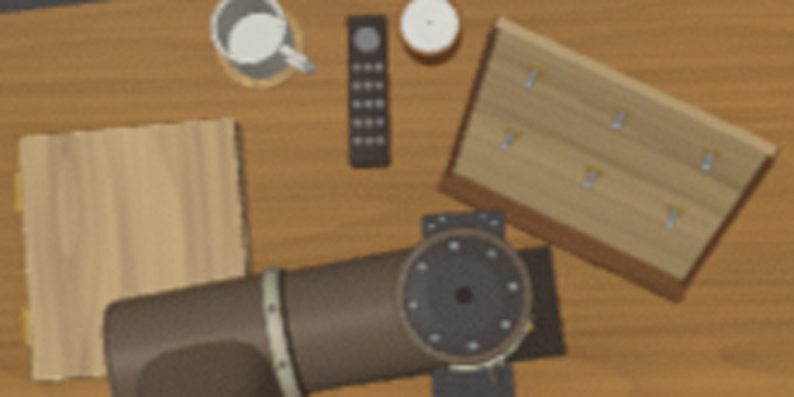

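```bash
python3 -m pendant '[[[0,0,0.7,0,0,0,0.2],[0,0,0.7,0,0,0,0.2],[0,0,0.7,0,0,0,0.2],[0,0,0.7,0,0,0,0.2],[0,0,0.7,0,0,0,0.2],[0,0,0.7,0,0,0,0.2],[0,0,0.6,0,0,0,0.2],[0,0,0.3,0,0,0,0.2]]]'
python3 -m pendant '[[[0,0,0,0,0,0,-1],[0,0,0,0,0,0,-1],[0,0,0,0,0,0,-1],[0,0,0,0,0,0,-1],[0,0,0,0,0,0,-1],[0,0,0,0,0,0,-1],[0,0,0,0,0,0,-1],[0,0,0,0,0,0,-1]]]' 60
python3 -m pendant '[[[0,0,-0.2,0,0,0,-1],[0,0,-0.4,0,0,0,-1],[0,0,-0.6,0,0,0,-1],[0,0,-0.6,0,0,0,-1],[0,0,-0.6,0,0,0,-1],[0,0,-0.6,0,0,0,-1],[0,0,0,0,0,0,-1],[0,0,0,0,0,0,-1]]]' 60
python3 go.py .5356 0 .0615 180 0 -86.5
```

```text
time_s: 18.25
tcp_pos: [0.4457, -0.1178, 0.0272]
eef_rot: [179.9, -0.0, -87.5]
contact_force: [0.3, 0.3, -0.2]
gripper_width: 0.0525
gripper_force: 0.0
time_s: 19.05
tcp_pos: [0.4466, -0.1174, 0.0286]
eef_rot: [-180.0, -0.0, -87.6]
contact_force: [-1.7, 1.8, 6.2]
gripper_width: 0.0196
gripper_force: 59.9
time_s: 19.85
tcp_pos: [0.4466, -0.1174, 0.0884]
eef_rot: [-179.9, 0.0, -87.6]
contact_force: [0.7, 0.9, -0.9]
gripper_width: 0.0196
gripper_force: 59.9
shift first [-5.68 -4.69  1.35] turn [-0.01  0.   -0.28] | after turn shift [-5.59 -4.8   1.34]
t 19.85 tcp [ 0.4466 -0.1174  0.0884] [-1.7994e+02  2.0000e-02 -8.7620e+01] j [  9.8  10.6 -37.6  -0.  -41.7  -7.4] F [ 0.7  0.9 -0.9] M [0.05 0.02 0.06] g 0.019591768613125587 59.91120636463165
```

```bash
python3 go.py .544 -.019 .0615 180 0 -86.5 | head -1; python3 -m pendant '[[[-0.6,-0.6,0,0,0,-0.04,-1],[-0.6,-0.6,0,0,0,-0.04,-1],[-0.6,-0.6,0,0,0,-0.04,-1],[-0.6,-0.6,0,0,0,-0.04,-1],[-0.6,-0.6,0,0,0,-0.04,-1],[-0.6,-0.6,0,0,0,-0.04,-1],[-0.6,-0.6,0,0,0,-0.04,-1],[-0.6,-0.6,0,0,0,0,-1]]]' 60
python3 go.py .544 -.019 .0615 180 0 -86.5
python3 - <<'E'
from h import *
n='scene';cs=[vision.capture(n) for _ in range(4)];c=cs[0];c['frame']=np.mean([q['frame'] for q in cs],0).astype(np.uint8);np.savez('scene1.npz',**c)
n='top';cs=[vision.capture(n) for _ in range(4)];d=cs[0];d['frame']=np.mean([q['frame'] for q in cs],0).astype(np.uint8);np.savez('top1.npz',**d)
a=cv2.resize(c['frame'][150:230,250:370],None,fx=5,fy=5,interpolation=cv2.INTER_CUBIC)[:400]
b=cv2.resize(d['frame'][140:215,130:250],None,fx=5,fy=5,interpolation=cv2.INTER_CUBIC)
im=np.zeros((600,800,3),np.uint8);
im[:300,:480]=cv2.resize(a,(480,320))[:300];im[300:600,:480]=cv2.resize(b,(480,300))
cv2.imwrite('pics/pre.png',im)
E
```

```text
shift first [-4.71 -5.07  1.35] turn [-0.01  0.   -0.28] | after turn shift [-4.61 -5.16  1.34]
time_s: 20.65
tcp_pos: [0.5383, -0.0155, 0.0881]
eef_rot: [180.0, 0.0, -86.5]
contact_force: [-1.0, -0.2, -0.6]
gripper_width: 0.0193
gripper_force: 59.9
shift first [ 0.19 -0.27  1.33] turn [0.   0.   0.01] | after turn shift [ 0.19 -0.27  1.33]
t 20.65 tcp [ 0.5383 -0.0155  0.0881] [180.     0.   -86.47] j [ 19.2  17.1 -28.2  -0.  -44.7 -15.7] F [-1.  -0.2 -0.6] M [ 0.12 -0.08  0.03] g 0.019300526407638005 59.91085410118103
```

View pics/pre.png

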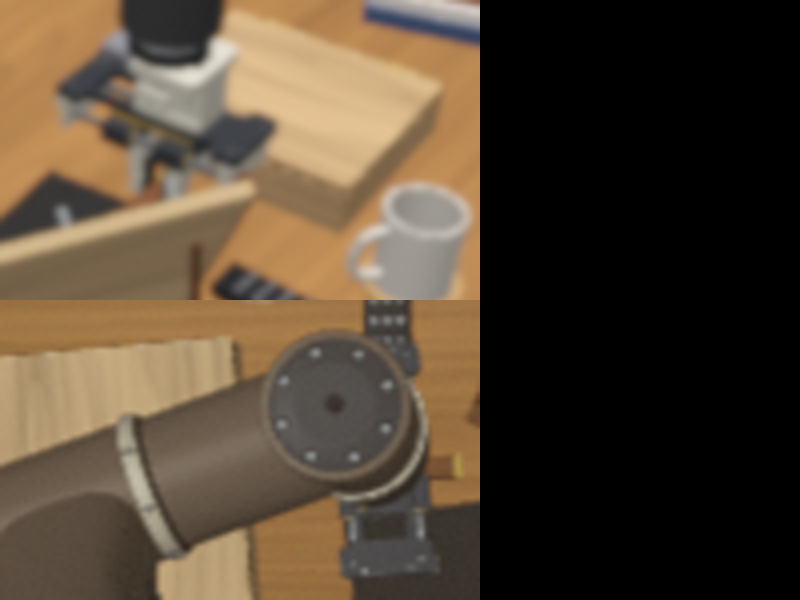

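```bash
python3 - <<'E'
from h import *
d=ld('top1')
e=pt(d,130+462.5/4-.5,140+166.5/4-.5,.08);s=r.get_state();A=R.from_euler('xyz',s['eef_rot'],degrees=True)
print(e,(A.inv().apply(e-s['tcp_pos'])*1000).round(1))
E
```

```text
[ 0.54074939 -0.08172049  0.08      ] [64.8  0.2  8.2]
```

```bash
python3 -m pendant '[[[0.03,-0.04,0.25,0,0,0,-1],[0.03,-0.04,0.25,0,0,0,-1],[0.03,-0.04,0.25,0,0,0,-1],[0.03,-0.04,0.25,0,0,0,-1],[0.03,-0.04,0.2,0,0,0,-1],[0.03,-0.04,0.13,0,0,0,-1],[0,0,0,0,0,0,-1],[0,0,0,0,0,0,-1]]]' 60
python3 -m pendant '[[[-0.2,0,0,0,0,0,-1],[-0.3,0,0,0,0,0,-1],[-0.3,0,0,0,0,0,-1],[-0.3,0,0,0,0,0,-1],[-0.3,0,0,0,0,0,-1],[-0.3,0,0,0,0,0,-1],[0,0,0,0,0,0,-1],[0,0,0,0,0,0,-1]]]' 60
python3 go.py .544 -.019 .0615 180 0 -86.5
```

```text
time_s: 21.85
tcp_pos: [0.5425, -0.0199, 0.0616]
eef_rot: [180.0, -0.0, -86.5]
contact_force: [-0.8, 0.0, -0.7]
gripper_width: 0.0198
gripper_force: 59.9
time_s: 22.65
tcp_pos: [0.5403, 0.0142, 0.0616]
eef_rot: [180.0, -0.0, -86.5]
contact_force: [0.2, -0.2, 0.8]
gripper_width: 0.0195
gripper_force: 59.9
shift first [ 1.67 -0.08  0.  ] turn [ 0.   -0.    0.01] | after turn shift [ 1.67 -0.08  0.  ]
t 22.65 tcp [0.5403 0.0142 0.0616] [180.    -0.   -86.46] j [ 22.3  19.4 -29.4  -0.  -41.2 -18.7] F [ 0.2 -0.2  0.8] M [ 0.14 -0.02 -0.08] g 0.01948147527682604 59.91128325462341
```

```bash
python3 -m pendant '[[[-0.2,0,0,0,0,0,-1],[-0.3,0,0,0,0,0,-1],[-0.3,0,0,0,0,0,-1],[-0.3,0,0,0,0,0,-1],[-0.3,0,0,0,0,0,-1],[-0.3,0,0,0,0,0,-1],[0,0,0,0,0,0,-1],[0,0,0,0,0,0,-1]]]' 60
python3 -m pendant '[[[0,0,-0.15,0,0,0,-1],[0,0,-0.15,0,0,0,-1],[0,0,-0.2,0,0,0,-1],[0,0,-0.2,0,0,0,-1],[0,0,-0.2,0,0,0,-1],[0,0,-0.2,0,0,0,-1],[0,0,0,0,0,0,-1],[0,0,0,0,0,0,-1]]]' 60
python3 go.py .544 -.019 .0615 180 0 -86.5
```

```text
time_s: 23.45
tcp_pos: [0.5382, 0.0481, 0.0616]
eef_rot: [180.0, -0.0, -86.5]
contact_force: [0.5, -0.2, -1.2]
gripper_width: 0.0194
gripper_force: 59.9
time_s: 24.25
tcp_pos: [0.5382, 0.0479, 0.0837]
eef_rot: [-180.0, 0.0, -86.5]
contact_force: [-1.0, 0.9, -2.4]
gripper_width: 0.0193
gripper_force: 59.9
shift first [ 3.36 -0.08  1.11] turn [-0.  0.  0.] | after turn shift [ 3.36 -0.08  1.11]
t 24.25 tcp [0.5382 0.0479 0.0837] [-179.99    0.    -86.48] j [ 25.9  17.6 -28.2   0.  -44.2 -22.4] F [-1.   0.9 -2.4] M [0.28 0.03 0.02] g 0.01933552038568371 59.91025507450104
```

```bash
python3 -m pendant '[[[0,0,-0.3,0,0,0,-1],[0,0,-0.3,0,0,0,-1],[0,0,-0.3,0,0,0,-1],[0,0,-0.3,0,0,0,-1],[0,0,-0.3,0,0,0,-1],[0,0,-0.3,0,0,0,-1],[0,0,-0.3,0,0,0,-1],[0,0,-0.3,0,0,0,-1]]]' 60
python3 go.py .544 -.019 .0615 180 0 -86.5
cat > lid.py <<'E'
from h import *
# lid angle from depth at lid points, top view near far-x rim
c=cap('top');H=np.array([.5356-.0069*2-.0,.340]);u=np.array([-.061,.998]);v=np.array([.998,.061]);K=c['camera_matrix'];E=np.linalg.inv(c['extrinsics'])
V,U=np.mgrid[90:260,110:260];d=c['depth'][90:260,110:260]
q=np.stack([(U-K[0,2])/K[0,0]*d,-(V-K[1,2])/K[1,1]*d,-d],-1)@E[:3,:3].T+E[:3,3]
a=(H-q[...,:2])@u;b=(q[...,:2]-H)@v;m=(abs(b)<.12)&(b>.075)&(a>0.02)&(a<.2)&(d>0)&(q[...,2]<.3)
t=np.degrees(np.arctan2(q[...,2][m]-.05,a[m]));print('rad n',m.sum(),np.radians(np.percentile(t,[10,25,50,75,90])).round(3))
E
python3 lid.py
```

```text
time_s: 25.05
tcp_pos: [0.5382, 0.0479, 0.1321]
eef_rot: [180.0, -0.0, -86.5]
contact_force: [-0.0, 1.8, -4.7]
gripper_width: 0.0194
gripper_force: 59.9
shift first [ 3.35 -0.09  3.53] turn [ 0. -0.  0.] | after turn shift [ 3.35 -0.09  3.53]
t 25.05 tcp [0.5382 0.0479 0.1321] [180.    -0.   -86.49] j [ 25.9  14.1 -25.3   0.  -50.6 -22.4] F [-0.   1.8 -4.7] M [ 0.02 -0.06  0.01] g 0.019418444423811885 59.90920543670654
rad n 428 [0.384 0.404 0.439 0.495 0.566]
```

```bash
python3 -m pendant '[[[-0.27,0,-0.53,0,0,0,-1],[-0.27,0,-0.53,0,0,0,-1],[-0.27,0,-0.53,0,0,0,-1],[-0.3,0,-0.53,0,0,0,-1],[-0.4,0,-0.45,0,0,0,-1],[-0.4,0,-0.45,0,0,0,-1],[-0.4,0,-0.45,0,0,0,-1],[-0.4,0,-0.45,0,0,0,-1]]]' 60
python3 -m pendant '[[[-0.49,0,-0.33,0,0,0,-1],[-0.49,0,-0.33,0,0,0,-1],[-0.49,0,-0.33,0,0,0,-1],[-0.49,0,-0.33,0,0,0,-1],[-0.55,0,-0.2,0,0,0,-1],[-0.55,0,-0.2,0,0,0,-1],[-0.55,0,-0.2,0,0,0,-1],[-0.55,0,-0.2,0,0,0,-1]]]' 60
python3 lid.py
python3 -m pendant '[[[-0.48,0,-0.06,0,0,0,-1],[-0.48,0,-0.06,0,0,0,-1],[-0.48,0,-0.06,0,0,0,-1],[-0.48,0,-0.05,0,0,0,-1],[-0.48,0,0,0,0,0,-1],[-0.35,0,0.03,0,0,0,-1],[-0.25,0,0.02,0,0,0,-1],[-0.2,0,0.02,0,0,0,-1]]]' 60
python3 go.py .544 -.019 .0615 180 0 -86.5
python3 - <<'E'
from h import *
for n in('scene','top'):
    c=cap(n);
    cv2.imwrite(f'pics/{n}3.png',cv2.resize(c['frame'][90:270,110:370] if n=='top' else c['frame'][60:260,200:400],None,fx=3,fy=3,interpolation=cv2.INTER_CUBIC))
a=cv2.imread('pics/scene3.png');b=cv2.imread('pics/top3.png')
im=np.zeros((600,800,3),np.uint8);im[:300,:300]=cv2.resize(a,(300,300));im[:,300:]=0;b=cv2.resize(b,(500,346));im[:346,300:]=b
cv2.imwrite('pics/mix3.png',im[:350])
E
```

```text
time_s: 25.9
tcp_pos: [0.5349, 0.1029, 0.2108]
eef_rot: [-180.0, 0.0, -86.5]
contact_force: [0.2, -2.0, -3.1]
gripper_width: 0.0194
gripper_force: 59.9
time_s: 26.7
tcp_pos: [0.5297, 0.1861, 0.2526]
eef_rot: [180.0, 0.0, -86.5]
contact_force: [0.8, -3.6, -1.1]
gripper_width: 0.0196
gripper_force: 59.9
rad n 249 [-0.331 -0.289 -0.247 -0.224 -0.207]
time_s: 27.55
tcp_pos: [0.5259, 0.2494, 0.2555]
eef_rot: [180.0, 0.0, -86.5]
contact_force: [-0.2, -1.4, 0.8]
gripper_width: 0.0192
gripper_force: 59.9
shift first [13.45 -0.08  9.7 ] turn [0.   0.   0.01] | after turn shift [13.45 -0.09  9.7 ]
t 27.55 tcp [0.5259 0.2494 0.2555] [180.     0.   -86.48] j [ 44.6  11.6 -10.8  -0.  -67.6 -41.1] F [-0.2 -1.4  0.8] M [-0.5  -0.03  0.04] g 0.01923000468147215 59.911832213401794
```

View pics/mix3.png

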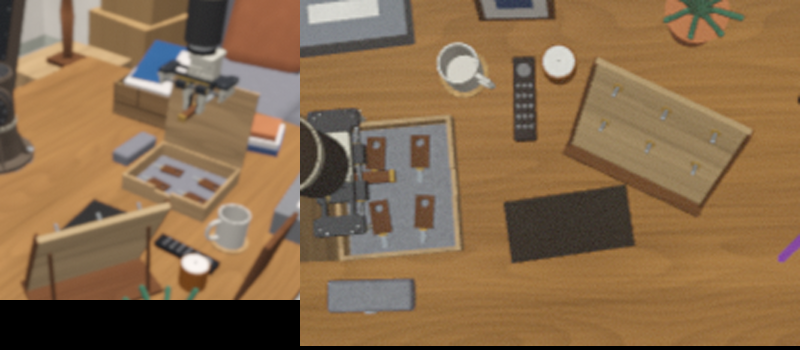

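```bash
python3 go.py .452 -.105 .10 180 0 -87 | head -1
python3 -m pendant '[[[0.9,0,0,0,0,0,-1],[0.9,0,0,0,0,0,-1],[0.9,0,0,0,0,0,-1],[0.9,0,0,0,0,0,-1],[0.9,0,0,0,0,0,-1],[0.9,0.2,0,0,0,0,-1],[0.9,0.2,0,0,0,0,-1],[0.9,0.2,0,0,0,0,-1]]]' 60 | head -2
python3 -m pendant '[[[0.9,0.3,0,0,0,0,-1],[0.9,0.3,0.4,0,0,0,-1],[0.9,0.3,0.8,0,0,0,-1],[0.9,0.4,0.8,0,0,0,-1],[0.9,0.4,0.8,0,0,0,-1],[0.9,0.4,0.8,0,0,0,-1],[0.9,0.4,0.8,0,0,0,-1],[0.9,0.4,0.8,0,0,0,-1]]]' 60
python3 go.py .452 -.105 .0285 180 0 -86.5
```

```text
shift first [17.47  4.78  7.76] turn [0.   0.   0.13] | after turn shift [17.51  4.61  7.77]
time_s: 28.45
tcp_pos: [0.5223, 0.1028, 0.2556]
time_s: 29.25
tcp_pos: [0.4726, -0.0442, 0.1506]
eef_rot: [180.0, 0.0, -86.5]
contact_force: [0.8, -0.1, -1.2]
gripper_width: 0.0195
gripper_force: 59.9
shift first [2.97 1.21 6.1 ] turn [0. 0. 0.] | after turn shift [2.97 1.21 6.1 ]
t 29.25 tcp [ 0.4726 -0.0442  0.1506] [179.99   0.   -86.48] j [ 18.5   6.9 -31.7  -0.  -51.4 -15. ] F [ 0.8 -0.1 -1.2] M [ 0.05 -0.04  0.01] g 0.019489128941694082 59.91158187389374
```

```bash
python3 -m pendant '[[[0.37,0.15,0.5,0,0,0,-1],[0.37,0.15,0.5,0,0,0,-1],[0.37,0.15,0.5,0,0,0,-1],[0.37,0.15,0.5,0,0,0,-1],[0.37,0.15,0.5,0,0,0,-1],[0.37,0.15,0.5,0,0,0,-1],[0.37,0.15,0.5,0,0,0,-1],[0.38,0.15,0.5,0,0,0,-1]]]' 60 | head -2
python3 -m pendant '[[[0,0,0.5,0,0,0,-1],[0,0,0.5,0,0,0,-1],[0,0,0.4,0,0,0,-1],[0,0,0.3,0,0,0,-1],[0,0,0.25,0,0,0,-1],[0,0,0.1,0,0,0,-1],[0,0,0,0,0,0,-1],[0,0,0,0,0,0,-1]]]'
python3 -m pendant '[[[0,0,0,0,0,0,-0.3],[0,0,0,0,0,0,-0.3],[0,0,0,0,0,0,-0.3],[0,0,0,0,0,0,-0.3],[0,0,0,0,0,0,0],[0,0,-0.5,0,0,0,0],[0,0,-1,0,0,0,0],[0,0,-1,0,0,0,0]]]'
python3 -m pendant '[[[0,0,-1,0,0,0,1],[0,0,-1,0,0,0,1],[0,0,-1,0,0,0,1],[0,0,-1,0,0,0,1],[-1,0,-1,0,0,0,1],[-1,0,-1,0,0,0,1],[-1,0,0,0,0,0,1],[-1,0,0,0,0,0,1]]]' 15
python3 go.py .452 .15 .2 180 0 -86.5
```

```text
time_s: 30.05
tcp_pos: [0.4532, -0.1041, 0.0707]
time_s: 30.85
tcp_pos: [0.4536, -0.1035, 0.0308]
eef_rot: [-180.0, 0.0, -86.5]
contact_force: [0.1, 0.4, -1.1]
gripper_width: 0.0195
gripper_force: 59.9
time_s: 31.65
tcp_pos: [0.4531, -0.1036, 0.0815]
eef_rot: [179.9, -0.0, -86.5]
contact_force: [1.0, -0.1, 1.2]
gripper_width: 0.0437
gripper_force: 0.0
time_s: 32.45
tcp_pos: [0.4485, -0.023, 0.2021]
eef_rot: [-179.9, 0.0, -86.5]
contact_force: [-0.5, -0.2, -0.5]
gripper_width: 0.0875
gripper_force: 0.0
shift first [-8.62 -0.7   0.11] turn [-0.03  0.01 -0.  ] | after turn shift [-8.62 -0.7   0.11]
t 32.45 tcp [ 0.4485 -0.023   0.2021] [-1.7987e+02  4.0000e-02 -8.6500e+01] j [ 22.4   0.9 -30.5   0.  -58.4 -18.9] F [-0.5 -0.2 -0.5] M [ 0.02 -0.02 -0.03] g 0.08745771776025352 0.0
```

```bash
python3 - <<'E'
from h import *
cs=[vision.capture('top') for _ in range(8)];c=cs[0];f=np.mean([q['frame'] for q in cs],0);c['frame']=f.astype(np.uint8)
c['depth']=np.median([q['depth'] for q in cs],0);np.savez('top3.npz',**c)
f=f.astype(np.uint8)
a=cv2.resize(f[148:223,125:195],None,fx=8,fy=8,interpolation=cv2.INTER_CUBIC)
b=cv2.resize(f[180:220,200:300],(240,96))
im=np.zeros((600,800,3),np.uint8);im[:,:560]=a;im[:96,560:]=b
for i in range(0,560,80):cv2.line(im,(i,0),(i,8),(0,0,255),1)
cv2.imwrite('pics/keys.png',im)
E
```

```text
(no output)
```

View pics/keys.png

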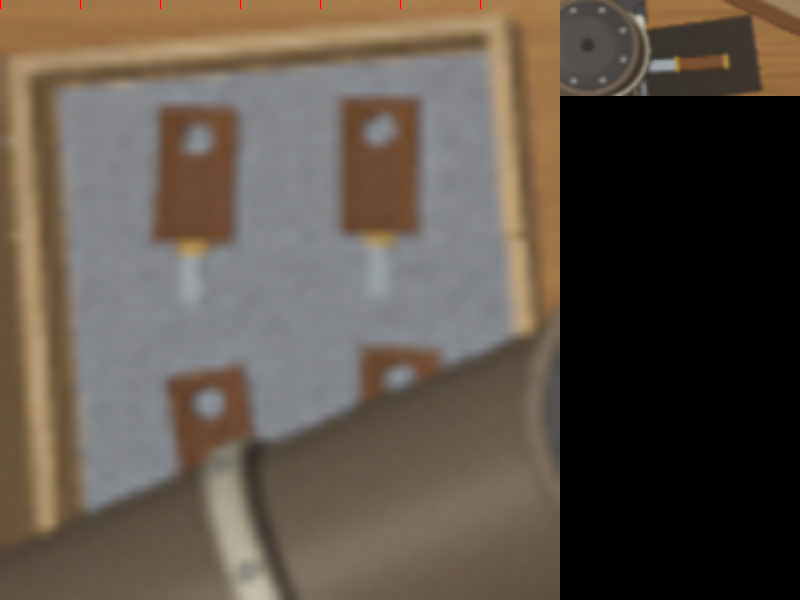

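```bash
python3 - <<'E'
from h import *
f=ld('top3')['frame']
im=cv2.resize(f[125:200,255:345],None,fx=8.5,fy=8,interpolation=cv2.INTER_CUBIC)
im=cv2.resize(f[125:198,255:345],None,fx=8,fy=8,interpolation=cv2.INTER_CUBIC)
cv2.imwrite('pics/board.png',im)
E
```

```text
(no output)
```

View pics/board.png

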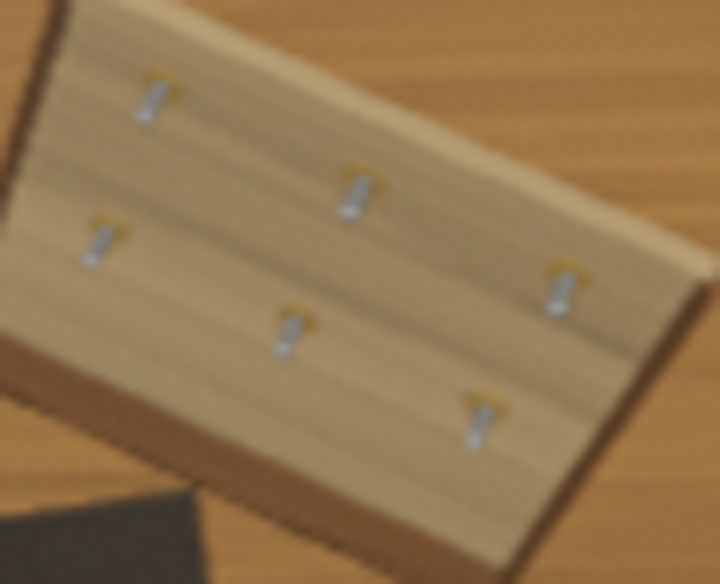

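```bash
cat > fit.py <<'E'
from h import *
from scipy.optimize import least_squares
c=ld('top3')
tip=np.array([(143,120),(349,217),(557,311),(90,264),(282,354),(472,446)])
mid=np.array([(152,101),(356,197),(562,291),(99,244),(288,335),(480,426)])
o=lambda a,x0,y0:np.array([x0,y0])+(a+.5)/8-.5
tip,mid=o(tip,255,125),o(mid,255,125)
pc=np.array([.6059,-.2642,.1573])
def pegs(p,L):
    Z=R.from_euler('z',p[3]).as_matrix();a=np.radians(25)
    loc=[[-s*110*np.sin(a),y*90,-s*110*np.cos(a)] for s in(0,1) for y in(1,0,-1)]
    return p[:3]+(np.array(loc)/1e3+L*np.array([-1,0,1])/np.sqrt(2))@Z.T
def res(p):
    e=np.concatenate([[px(c,P) for P in pegs(p,.0285)]-tip,[px(c,P) for P in pegs(p,.0165)]-mid]).ravel()/.3
    Z=R.from_euler('z',p[3]).as_matrix();n=Z@np.array([-np.cos(np.radians(25)),0,np.sin(np.radians(25))])
    return np.append(e,[(n@(p[:3]-pc))/.001])
s=least_squares(res,[.62,-.27,.2,-.46]);np.save('board.npy',s.x)
if __name__=='__main__':
    print(s.x.round(4),np.degrees(s.x[3]).round(2),'res px',(s.fun[:-1]*.3).reshape(2,6,2).round(2).tolist(),s.fun[-1].round(2));print(pegs(s.x,.014).round(4).tolist())
    k=ld('top3');q=lambda x,y,z:pt(k,125+(x+.5)/8-.5,148+(y+.5)/8-.5,z)
    for n,h,e,b in[('A',[(160,106),(238,107),(232,243),(153,241)],(198,139),(189,303)),('B',[(343,98),(417,98),(417,233),(343,233)],(380,129),(377,298))]:
        H=np.array([q(*p,.014) for p in h]);d=(H[2]+H[3]-H[0]-H[1])/2;cc=H.mean(0);E=q(*e,.012);B=q(*b,.010)
        d/=np.linalg.norm(d);print(n,'head c',cc.round(4),'eye',E.round(4),'from head',(cc-.017*d).round(4),'tip',B.round(4),'yaw',np.degrees(np.arctan2(d[1],d[0])).round(1),np.degrees(np.arctan2(*(B-E)[1::-1])).round(1),'w',np.linalg.norm(H[1]-H[0]).round(3),'depth',pt(k,125+(h[0][0]+40)/8,148+(h[0][1]+90)/8).round(4))
    for n,e in[('C',(210,404)),('D',(400,377))]:print(n,q(*e,.012).round(4))
E
python3 fit.py
```

```text
[ 0.6348 -0.2658  0.2148 -0.4627] -26.51 res px [[[0.08, -0.26], [0.01, -0.37], [-0.18, -0.04], [0.02, -0.26], [-0.05, -0.26], [0.24, -0.46]], [[0.01, 0.27], [0.02, 0.2], [-0.09, 0.45], [-0.07, 0.41], [0.08, 0.21], [-0.03, 0.07]]] 0.19
[[0.6661, -0.1809, 0.2247], [0.626, -0.2614, 0.2247], [0.5858, -0.3419, 0.2247], [0.6245, -0.1601, 0.125], [0.5844, -0.2406, 0.125], [0.5442, -0.3212, 0.125]]
A head c [0.5981 0.2755 0.014 ] eye [0.6148 0.275  0.012 ] from head [0.6151 0.2747 0.014 ] tip [0.5387 0.2797 0.01  ] yaw 177.2 176.4 w 0.036 depth [0.5864 0.2722 0.0128]
B head c [0.6005 0.1901 0.014 ] eye [0.6178 0.1904 0.012 ] from head [0.6175 0.19   0.014 ] tip [0.5393 0.1926 0.01  ] yaw 179.8 178.4 w 0.034 depth [0.5883 0.1871 0.0141]
C [0.4916 0.2695 0.012 ]
D [0.5024 0.1817 0.012 ]
```

```bash
python3 go.py .5877 .1903 .15 180 0 -1 | head -1
```

```text
shift first [-10.29  -7.61   2.53] turn [  0.     0.   -21.38] | after turn shift [  6.78 -10.85   2.53]
```

```bash
for i in 1 2; do python3 -m pendant '[[[-0.643,-0.476,0,0,0,0,0.27],[-0.643,-0.476,0,0,0,0,0.27],[-0.643,-0.476,0,0,0,0,0.27],[-0.643,-0.476,0,0,0,0,0.27],[-0.643,-0.476,0,0,0,0,0.27],[-0.643,-0.476,0,0,0,0,0.27],[-0.643,-0.476,0,0,0,0,0.27],[-0.643,-0.476,0,0,0,0,0.27]]]' 15 | grep pos; done
for i in 1 2 3; do python3 -m pendant '[[[0,0,0.105,0,0,-0.891,0.27],[0,0,0.105,0,0,-0.891,0.27],[0,0,0.105,0,0,-0.891,0.27],[0,0,0.105,0,0,-0.891,0.27],[0,0,0.105,0,0,-0.891,0.27],[0,0,0.105,0,0,-0.891,0.27],[0,0,0.105,0,0,-0.891,0.27],[0,0,0.105,0,0,-0.891,0.27]]]' | grep -E 'pos|width'; done
python3 go.py .5877 .1903 .0295 180 0 -1
```

```text
tcp_pos: [0.5189, 0.0849, 0.2005]
tcp_pos: [0.5886, 0.1921, 0.2005]
tcp_pos: [0.5883, 0.1916, 0.1837]
gripper_width: 0.0557
tcp_pos: [0.5883, 0.1915, 0.1668]
gripper_width: 0.0557
tcp_pos: [0.5883, 0.1915, 0.1501]
gripper_width: 0.0557
shift first [-0.03  0.06  6.03] turn [ 0.   -0.    0.05] | after turn shift [-0.03  0.06  6.03]
t 36.85 tcp [0.5883 0.1915 0.1501] [180.    -0.    -0.81] j [ 36.1  19.8 -14.2   0.  -56.1  53.1] F [ 0.4  0.4 -0.6] M [-0.05  0.02  0.04] g 0.05570319489990848 0.0
```

```bash
python3 -m pendant '[[[0,0.06,0.9,0,0,0,0.27],[0,0,0.9,0,0,0,0.27],[0,0,0.9,0,0,0,0.27],[0,0,0.9,0,0,0,0.27],[0,0,0.9,0,0,0,0.27],[0,0,0.7,0,0,0,0.27],[0,0,0.5,0,0,0,0.27],[0,0,0.32,0,0,0,0.27]]]'
python3 -m pendant '[[[0,0,0,0,0,0,0.27],[0,0,0,0,0,0,-1],[0,0,0,0,0,0,-1],[0,0,0,0,0,0,-1],[0,0,0,0,0,0,-1],[0,0,0,0,0,0,-1],[0,0,0,0,0,0,-1],[0,0,0,0,0,0,-1]]]' 30
python3 -m pendant '[[[0,0,-0.4,0,0,0,-1],[0,0,-0.9,0,0,0,-1],[0,0,-0.9,0,0,0,-1],[0,0,-0.9,0,0,0,-1],[0,0,-0.9,0,0,0,-1],[0,0,-0.9,0,0,0,-1],[0,0,-0.9,0,0,0,-1],[0,0,-0.9,0,0,0,-1]]]' 30
```

```text
time_s: 37.65
tcp_pos: [0.5879, 0.1899, 0.0289]
eef_rot: [180.0, 0.0, -0.9]
contact_force: [-0.2, 0.6, 0.2]
gripper_width: 0.0559
gripper_force: 0.0
time_s: 38.45
tcp_pos: [0.5881, 0.1899, 0.0303]
eef_rot: [-180.0, -0.0, -0.9]
contact_force: [-1.3, 0.2, 4.2]
gripper_width: 0.0351
gripper_force: 30.0
time_s: 39.25
tcp_pos: [0.5876, 0.1896, 0.1647]
eef_rot: [180.0, 0.0, -1.0]
contact_force: [0.0, -0.1, 0.2]
gripper_width: 0.0349
gripper_force: 30.0
```

```bash
cat > hang.py <<'E'
import sys
from go import *
from fit import pegs
b=np.load('board.npy')
def pose(k,L,ex=.0297,ez=.020,tilt=45,ey=0,corr=(0,0,0)):
    t=np.radians(tilt);Zb=R.from_euler('z',b[3])
    M=Zb.as_matrix()@np.array([[np.cos(t),0,np.sin(t)],[0,-1,0],[np.sin(t),0,-np.cos(t)]])
    P=pegs(b,L)[k]+np.array(corr)-M@np.array([ex,ey,ez]);return P,R.from_matrix(M).as_euler('xyz',degrees=True)
if __name__=='__main__':
    k=int(sys.argv[1]);L=float(sys.argv[2])/1e3;kw=eval('dict(%s)'%(sys.argv[3] if len(sys.argv)>3 else ''))
    P,e=pose(k,L,**kw);print('target',P.round(4),e.round(2));plan(P,e)
    s=r.get_state();print('t',s['time_s'],'tcp',np.round(s['tcp_pos'],4),np.round(s['eef_rot'],2),'j',np.round(s['joints'],1),'F',np.round(s['contact_force'],1),'g',round(s['gripper_width'],4),round(s['gripper_force'],1))
E
for k in 0 1 2 ; do python3 hang.py $k 60; done
```

```text
target [ 0.6056 -0.1507  0.2504] [180.   -45.   -26.51]
shift first [ 1.18 17.   -4.28] turn [-2.51 11.06  6.05] | after turn shift [ 8.97 14.82  2.91]
t 39.25 tcp [0.5876 0.1896 0.1647] [ 1.8e+02  1.0e-02 -9.6e-01] j [ 36.   18.9 -13.3  -0.  -57.8  53.1] F [ 0.  -0.1  0.2] g 0.0349 30.0
target [ 0.5654 -0.2312  0.2504] [180.   -45.   -26.51]
shift first [-0.76 21.06 -4.28] turn [-2.51 11.06  6.05] | after turn shift [ 8.97 19.32  2.91]
t 39.25 tcp [0.5876 0.1896 0.1647] [ 1.8e+02  1.0e-02 -9.6e-01] j [ 36.   18.9 -13.3  -0.  -57.8  53.1] F [ 0.  -0.1  0.2] g 0.0349 30.0
target [ 0.5252 -0.3117  0.2504] [180.   -45.   -26.51]
shift first [-2.7  25.12 -4.28] turn [-2.51 11.06  6.05] | after turn shift [ 8.97 23.82  2.91]
t 39.25 tcp [0.5876 0.1896 0.1647] [ 1.8e+02  1.0e-02 -9.6e-01] j [ 36.   18.9 -13.3  -0.  -57.8  53.1] F [ 0.  -0.1  0.2] g 0.0349 30.0
```

```bash
for i in 1 2 3 4; do python3 -m pendant '[[[-0.084,0.785,-0.26,0,0,0,-1],[-0.084,0.785,-0.26,0,0,0,-1],[-0.084,0.785,-0.26,0,0,0,-1],[-0.084,0.785,-0.26,0,0,0,-1],[-0.084,0.785,-0.26,0,0,0,-1],[-0.084,0.785,-0.26,0,0,0,-1],[-0.084,0.785,-0.26,0,0,0,-1],[-0.084,0.785,-0.26,0,0,0,-1]]]' | grep pos; done
for i in 1 2; do python3 -m pendant '[[[0,0,0,-0.157,0.691,0.378,-1],[0,0,0,-0.157,0.691,0.378,-1],[0,0,0,-0.157,0.691,0.378,-1],[0,0,0,-0.157,0.691,0.378,-1],[0,0,0,-0.157,0.691,0.378,-1],[0,0,0,-0.157,0.691,0.378,-1],[0,0,0,-0.157,0.691,0.378,-1],[0,0,0,-0.157,0.691,0.378,-1]]]'; done
python3 hang.py 2 60
```

```text
tcp_pos: [0.5721, 0.063, 0.2058]
tcp_pos: [0.5566, -0.0622, 0.2474]
tcp_pos: [0.5411, -0.1876, 0.289]
tcp_pos: [0.5256, -0.313, 0.3306]
time_s: 43.25
tcp_pos: [0.5257, -0.3123, 0.3307]
eef_rot: [177.2, -22.6, -12.7]
contact_force: [0.5, 0.1, 0.1]
gripper_width: 0.0354
gripper_force: 30.0
time_s: 44.05
tcp_pos: [0.5273, -0.3235, 0.3419]
eef_rot: [178.3, -43.9, -24.8]
contact_force: [1.2, -1.9, 2.5]
gripper_width: 0.0354
gripper_force: 30.0
target [ 0.5252 -0.3117  0.2504] [180.   -45.   -26.51]
shift first [-3.42 -0.58  3.05] turn [0.12 0.28 0.32] | after turn shift [-3.49 -0.48  2.98]
t 44.05 tcp [ 0.5273 -0.3235  0.3419] [178.3  -43.88 -24.77] j [-18.7  -8.8 -51.6  58.3  -6.9  27.5] F [ 1.2 -1.9  2.5] g 0.0354 30.0
```

```bash
cat > kin.py <<'E'
from h import *
from scipy.optimize import least_squares
rot=lambda ax,d:R.from_rotvec(np.radians(d)*np.array(ax,float))
def fk(q,g):
    L1,L2,h0,w,D=g[:5];s=np.sign(g[5]) if len(g)>5 else 1
    A=rot([0,0,1],q[0]);B=A*rot([0,1,0],q[1]);C=B*rot([0,-1,0],q[2])*rot([1,0,0],q[3])
    E=C*rot([0,-1,0],q[4]);T=E*rot([1,0,0],q[5]+g[6])
    p=A.apply([0,0,h0])+B.apply([0,0,L1])+C.apply([L2,0,0])+C.apply([0,-w,0])+E.apply([D,0,0])
    return p,T*R.from_matrix([[0,0,1],[0,1,0],[-1,0,0]])
data=[([91.908,20.546,.682,0,-70.136,-16.507],[.17,.653,.249]),([42.4,11.2,-18.9,0,-59.9,65.2],[.5116,.2072,.2005]),([67.2,10,-42.9,0,-37.2,112.8],[.3255,.2794,.0654]),([9.7,7.1,-34.8,0,-48.1,-7.4],[.4457,-.1181,.13]),([44.6,11.6,-10.8,0,-67.6,-41.1],[.5259,.2494,.2555]),([-18.7,-8.8,-51.6,58.3,-6.9,27.5],[.5273,-.3235,.3419])]
rt=[[180,0,-14.6],[180,0,17.55],[180,0,89.96],[180,0,-87.68],[180,0,-86.48],[178.3,-43.88,-24.77]]
def f(g,sg=(1,1)):
    o=[]
    for (q,p),e in zip(data,rt):
        q=list(q);q[3]*=sg[0];q[5]*=sg[1];P,T=fk(q,[*g[:5],1,g[5]]);o+=list((P-p)*100)+list((T.inv()*R.from_euler('xyz',e,degrees=True)).as_rotvec()*3)
    return np.array(o)
best=None
for sg in[(1,1),(1,-1),(-1,1),(-1,-1)]:
    for a in(0,90,180,-90):
        s=least_squares(f,[.606,.462,.163,.192,.325,a],args=(sg,),x_scale=[.1,.1,.1,.1,.1,50])
        if best is None or s.cost<best[0]:best=(s.cost,s.x,sg)
cost,g,sg=best
lo=np.array([-176,-82,-58.3,-173.8,-174.8,-.1]);lo=np.array([-176.03,-82.01,-58.28,-173.87,-174.79,-173.66]);hi=np.array([176.03,121.73,71.71,95.51,-.11,173.66])
def F(q):
    q=np.array(q,float).copy();q[3]*=sg[0];q[5]*=sg[1];return fk(q,[*g[:5],1,g[5]])
def ik(P,T,q0=(0,0,-45,20,-20,40)):
    b=None
    for q in[q0,(-10,0,-45,-90,-20,150),(-10,0,-45,60,-15,0),(0,0,-40,0,-20,60)]:
        h=lambda q:np.concatenate([(F(q)[0]-P)*100,(F(q)[1].inv()*T).as_rotvec()*20])
        s=least_squares(h,np.clip(q,lo+1,hi-1),bounds=(lo,hi),x_scale=30)
        if b is None or s.cost<b.cost-1e-9:b=s
    return b.x,b.cost
if __name__=='__main__':
    print(cost,g.round(4),sg)
    from fit import pegs
    bd=np.load('board.npy')
    for k in(2,1,0,4):
      for tilt in(45,35,28):
        for dy in(0,-25,25):
          t=np.radians(tilt);M=R.from_euler('z',bd[3]+np.radians(dy)).as_matrix()@np.array([[np.cos(t),0,np.sin(t)],[0,-1,0],[np.sin(t),0,-np.cos(t)]])
          d=np.degrees(np.arccos(-M[:,2]@R.from_euler('z',bd[3]).apply([-.7071,0,.7071])))
          o=[]
          for L in(.014,.05):
            q,c=ik(pegs(bd,L)[k]-M@[.0297,0,.02],R.from_matrix(M));o+=[q.round(0).astype(int).tolist(),round(c,3)]
          print(k,tilt,dy,'mis',d.round(0),*o)
E
python3 kin.py
```

```text
0.0033124203574311684 [  0.6014   0.4635   0.1995   0.1918   0.3565 -89.9897] (-1, -1)
2 45 0 mis 0.0 [-14, 4, -43, 7, 0, 74] 5.103 [-19, -2, -53, 48, 0, 36] 4.216
2 45 -25 mis 18.0 [-18, 5, -54, 96, -24, -34] 2.485 [-17, 1, -57, 96, -24, -33] 1.135
2 45 25 mis 18.0 [-30, 7, -20, -44, -29, 151] 0.0 [-29, 3, -22, -41, -31, 147] 0.0
2 35 0 mis 10.0 [-25, 3, -53, 73, 0, 16] 0.059 [-15, -2, -51, 48, -9, 33] 0.0
2 35 -25 mis 19.0 [-15, 5, -52, 79, -20, -19] 0.0 [-9, 1, -52, 67, -25, -12] 0.0
2 35 25 mis 19.0 [-23, 7, -21, -23, -32, 128] 0.0 [-22, 3, -22, -21, -34, 125] 0.0
2 28 0 mis 17.0 [-10, 5, -37, 20, -23, 56] 0.0 [-8, 1, -37, 19, -27, 57] 0.0
2 28 -25 mis 22.0 [-5, 6, -42, 44, -29, 8] 0.0 [-3, 2, -41, 40, -33, 10] 0.0
2 28 25 mis 22.0 [-20, 8, -19, -14, -37, 118] 0.0 [-19, 4, -20, -13, -40, 116] 0.0
1 45 0 mis 0.0 [-21, 2, -54, 96, -5, -10] 7.397 [-21, -2, -56, 96, -5, -10] 4.734
1 45 -25 mis 18.0 [-7, 7, -54, 96, -30, -43] 0.564 [-6, 3, -57, 96, -31, -43] 0.048
1 45 25 mis 18.0 [-14, 5, -27, -33, -17, 131] 0.0 [-12, 0, -30, -26, -17, 122] 0.0
1 35 0 mis 10.0 [-23, 3, -54, 96, -2, -
[... 1151 characters left out ...]
88, 0, 174] 2.145 [-22, 5, -34, -88, 0, 174] 3.62
4 45 -25 mis 18.0 [-3, 13, -58, 96, -34, -52] 6.678 [1, 10, -58, 87, -34, -45] 7.656
4 45 25 mis 18.0 [-24, 10, -28, -62, -18, 167] 0.0 [-20, 5, -31, -54, -16, 157] 0.0
4 35 0 mis 10.0 [-22, 7, -58, 96, -4, -10] 6.177 [-10, 3, -58, 66, -7, 9] 4.86
4 35 -25 mis 19.0 [-9, 11, -58, 96, -23, -44] 0.746 [-2, 7, -58, 81, -26, -35] 1.012
4 35 25 mis 19.0 [-9, 9, -35, -22, -11, 118] 0.0 [-6, 4, -40, -15, -11, 108] 0.0
4 28 0 mis 17.0 [-23, 8, -58, 96, -2, -9] 0.593 [-9, 3, -58, 65, -8, 9] 0.237
4 28 -25 mis 22.0 [-7, 10, -56, 81, -20, -32] 0.0 [0, 6, -56, 68, -24, -24] 0.0
4 28 25 mis 22.0 [-7, 10, -36, -8, -17, 102] 0.0 [-5, 5, -38, -5, -19, 98] 0.0
```

```bash
cat > srch.py <<'E'
from kin import *
from fit import pegs
bd=np.load('board.npy')
for k in(0,1,2,3,4,5):
  out=[]
  for tilt in(45,42,39,36,33,30):
    for dy in(-24,-18,-12,-6,0,6,12,18,24):
      t=np.radians(tilt);M=R.from_euler('z',bd[3]+np.radians(dy)).as_matrix()@np.array([[np.cos(t),0,np.sin(t)],[0,-1,0],[np.sin(t),0,-np.cos(t)]])
      d=np.degrees(np.arccos(-M[:,2]@R.from_euler('z',bd[3]).apply([-.7071,0,.7071])))
      if d>17:continue
      q,c=ik(pegs(bd,.014)[k]-M@[.0297,0,.02],R.from_matrix(M))
      if c>1e-3 or q[4]>-7 or q[3]>90:continue
      q2,c2=ik(pegs(bd,.055)[k]-M@[.0297,0,.02],R.from_matrix(M),q)
      if c2>1e-3 or q2[4]>-7 or abs(q2-q).max()>40:continue
      out.append((round(d,1),tilt,dy,q.round(0).astype(int).tolist(),q2.round(0).astype(int).tolist()))
  print(k,*sorted(out)[:4],sep='\n  ')
E
time python3 srch.py
```

```text
0
  (np.float64(11.9), 36, -12, [0, 6, -51, 82, -22, -24], [7, 2, -51, 69, -27, -16])
  (np.float64(12.0), 33, 0, [-2, 5, -50, 71, -14, -2], [6, 0, -49, 56, -21, 8])
  (np.float64(12.6), 33, -6, [1, 5, -49, 69, -19, -7], [8, 1, -48, 57, -25, 0])
  (np.float64(12.6), 33, 6, [-4, 4, -51, 70, -9, 7], [5, 0, -49, 51, -17, 19])
1
  (np.float64(12.0), 33, 0, [-12, 3, -52, 69, -8, 9], [-3, -2, -50, 49, -17, 22])
  (np.float64(12.6), 33, -6, [-10, 3, -52, 72, -13, -1], [-2, -1, -50, 55, -20, 11])
  (np.float64(12.6), 33, 6, [-9, 3, -50, 52, -8, 28], [-2, -2, -47, 37, -16, 38])
  (np.float64(14.1), 33, -12, [-7, 4, -51, 70, -18, -7], [0, 0, -50, 57, -24, 2])
2
  (np.float64(10.0), 39, 12, [-13, 4, -39, 4, -9, 85], [-13, -2, -40, 6, -13, 83])
  (np.float64(11.9), 36, 12, [-13, 4, -35, 2, -15, 87], [-13, -1, -37, 4, -18, 85])
  (np.float64(12.0), 33, 0, [-15, 3, -48, 45, -9, 35], [-10, -2, -46, 33, -17, 44])
  (np.float64(12.6), 33, -6, [-19, 3, -52, 67, -8, 12], [-11, -2, -49, 46, -16, 27])
3
4
  (np.float64(16.7), 42, 24, [-17, 10, -30, -48, -13, 148], [-12, 4, -36, -36, -10, 133])
  (np.float64(16.9), 45, 24, [-23, 10, -29, -61, -17, 165], [-18, 4, -33, -52, -14, 152])
5
  (np.float64(12.7), 42, 18, [-28, 10, -29, -51, -17, 154], [-25, 5, -33, -43, -16, 144])
  (np.float64(12.7), 45, 18, [-33, 11, -28, -62, -20, 169], [-30, 5, -31, -55, -19, 159])
  (np.float64(13.4), 39, 18, [-23, 10, -31, -39, -14, 139], [-20, 4, -35, -31, -14, 129])
  (np.float64(14.7), 36, 18, [-19, 9, -33, -28, -13, 126], [-17, 4, -37, -21, -14, 118])
real	1m8.576s
user	1m8.357s
sys	0m0.087s
```

```bash
sed -i 's/tilt=45,ey=0/tilt=45,dy=0,ey=0/; s/Zb=R.from_euler(.z.,b\[3\])/Zb=R.from_euler("z",b[3]+np.radians(dy))/' hang.py; python3 hang.py 2 60 "tilt=36,dy=12"; python3 hang.py 2 60 "tilt=36,dy=12,corr=(0,0,.06)"
```

```text
target [ 0.522  -0.3184  0.2559] [180.   -36.   -14.51]
shift first [-3.23 -0.2   2.85] turn [ 2.07 -1.94 -2.  ] | after turn shift [-2.78 -0.18  3.29]
t 44.05 tcp [ 0.5273 -0.3235  0.3419] [178.3  -43.88 -24.77] j [-18.7  -8.8 -51.6  58.3  -6.9  27.5] F [ 1.2 -1.9  2.5] g 0.0354 30.0
target [ 0.522  -0.3184  0.3159] [180.   -36.   -14.51]
shift first [-1.15 -0.14  0.69] turn [ 2.07 -1.94 -2.  ] | after turn shift [-1.02 -0.18  0.86]
t 44.05 tcp [ 0.5273 -0.3235  0.3419] [178.3  -43.88 -24.77] j [-18.7  -8.8 -51.6  58.3  -6.9  27.5] F [ 1.2 -1.9  2.5] g 0.0354 30.0
```

```bash
for i in 1 2; do python3 -m pendant '[[[0,0,0,0.13,-0.121,-0.125,-1],[0,0,0,0.13,-0.121,-0.125,-1],[0,0,0,0.13,-0.121,-0.125,-1],[0,0,0,0.13,-0.121,-0.125,-1],[0,0,0,0.13,-0.121,-0.125,-1],[0,0,0,0.13,-0.121,-0.125,-1],[0,0,0,0.13,-0.121,-0.125,-1],[0,0,0,0.13,-0.121,-0.125,-1]]]'|grep -E 'pos|rot'; done; python3 hang.py 2 60 "tilt=36,dy=12"
```

```text
tcp_pos: [0.5278, -0.3254, 0.3435]
eef_rot: [178.9, -39.9, -19.5]
tcp_pos: [0.5277, -0.3255, 0.3434]
eef_rot: [180.0, -36.0, -14.5]
target [ 0.522  -0.3184  0.2559] [180.   -36.   -14.51]
shift first [-2.87 -0.27  3.32] turn [ 0.01 -0.01 -0.  ] | after turn shift [-2.87 -0.27  3.32]
t 45.65 tcp [ 0.5277 -0.3255  0.3434] [179.97 -36.03 -14.52] j [-13.2  -5.2 -26.9   1.6 -32.3  87.6] F [ 0.9 -0.4 -0.6] g 0.0358 30.0
```

```bash
python3 -m pendant '[[[-0.359,-0.034,0.415,0,0,0,-1],[-0.359,-0.034,0.415,0,0,0,-1],[-0.359,-0.034,0.415,0,0,0,-1],[-0.359,-0.034,0.415,0,0,0,-1],[-0.359,-0.034,0.415,0,0,0,-1],[-0.359,-0.034,0.415,0,0,0,-1],[-0.359,-0.034,0.415,0,0,0,-1],[-0.359,-0.034,0.415,0,0,0,-1]]]'|grep -E 'pos|rot'; for L in 60 45 35 14; do python3 hang.py 2 $L "tilt=36,dy=12"; done
python3 - <<'E'
from h import *
ims=[]
for n,k in(('top',4),('scene',4)):
    cs=[vision.capture(n) for _ in range(4)];c=cs[0];c['frame']=np.mean([q['frame'] for q in cs],0).astype(np.uint8);np.savez(n+'p.npz',**c)
    u,v=px(c,[.5858,-.3419,.2247]).astype(int);print(n,u,v)
    ims.append(cv2.resize(c['frame'][v-35:v+35,u-48:u+48],None,fx=4,fy=4,interpolation=cv2.INTER_CUBIC))
cv2.imwrite('pics/h1.png',np.hstack(ims))
E
```

```text
tcp_pos: [0.5219, -0.3175, 0.2544]
eef_rot: [-180.0, -36.0, -14.5]
target [ 0.522  -0.3184  0.2559] [180.   -36.   -14.51]
shift first [ 0.06  0.04 -0.05] turn [ 0.   -0.01 -0.01] | after turn shift [ 0.06  0.04 -0.05]
t 46.45 tcp [ 0.5219 -0.3175  0.2544] [-179.99  -36.03  -14.55] j [-12.2  -1.7 -37.2   4.2 -18.5  84.1] F [ 0.  -0.5 -1.3] g 0.0351 30.0
target [ 0.5315 -0.3232  0.2453] [180.   -36.   -14.51]
shift first [0.17 0.15 0.68] turn [ 0.   -0.01 -0.01] | after turn shift [0.17 0.15 0.68]
t 46.45 tcp [ 0.5219 -0.3175  0.2544] [-179.99  -36.03  -14.55] j [-12.2  -1.7 -37.2   4.2 -18.5  84.1] F [ 0.  -0.5 -1.3] g 0.0351 30.0
target [ 0.5379 -0.3263  0.2383] [180.   -36.   -14.51]
shift first [0.24 0.23 1.17] turn [ 0.   -0.01 -0.01] | after turn shift [0.24 0.23 1.17]
t 46.45 tcp [ 0.5219 -0.3175  0.2544] [-179.99  -36.03  -14.55] j [-12.2  -1.7 -37.2   4.2 -18.5  84.1] F [ 0.  -0.5 -1.3] g 0.0351 30.0
target [ 0.5511 -0.333   0.2234] [180.   -36.   -14.51]
shift first [0.39 0.38 2.2 ] turn [ 0.   -0.01 -0.01] | after turn shift [0.39 0.38 2.2 ]
t 46.45 tcp [ 0.5219 -0.3175  0.2544] [-179.99  -36.03  -14.55] j [-12.2  -1.7 -37.2   4.2 -18.5  84.1] F [ 0.  -0.5 -1.3] g 0.0351 30.0
top 324 160
scene 238 214
```

View pics/h1.png

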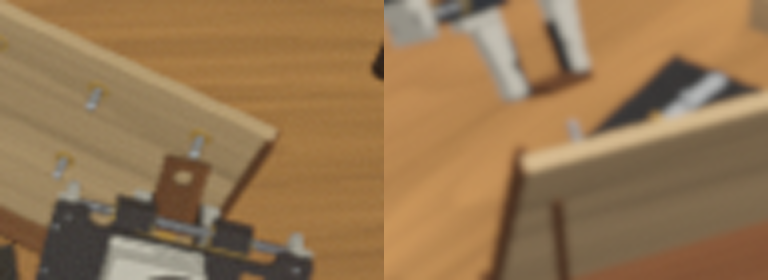

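```bash
python3 - <<'E'
from h import *
from fit import pegs
b=np.load('board.npy');c=ld('topp');s=r.get_state();A=R.from_euler('xyz',s['eef_rot'],degrees=True)
o=lambda x,y:np.array([324-48+(x+.5)/4-.5,160-35+(y+.5)/4-.5])
E=s['tcp_pos']+A.apply([.0297,0,.02])
print('eye pred',px(c,E),'seen',o(181.5,177),'peg tip pred',px(c,pegs(b,.0285)[2]),'seen',o(195,155))
# eye lying at seen pixel, offset in mm at that depth
e=pt(c,*o(181.5,177),E[2]);print((A.inv().apply(e-E)*1000).round(1))
E
```

```text
eye pred [321.90814643 168.66705156] seen [321.    168.875] peg tip pred [324.00380396 163.39481011] seen [324.375 163.375]
[-1.  -2.6 -0.8]
```

```bash
python3 - <<'E'
from h import *
c=ld('topp');f=c['frame'].astype(int)
g=f[...,1]
print(g[158:180,312:332])
E
```

```text
[[120 121 120 122 123 122 123 123 123 124 123 119 115 118 123 124 127 128
  129 129]
 [122 120 120 121 119 122 124 123 122 124 125 118 115 124 125 114 117 124
  130 129]
 [128 124 121 118 121 120 121 123 122 123 121 120 119 130 123 113 117 122
  128 129]
 [131 130 128 124 122 119 121 121 120 121 123 120 122 130 121 119 122 125
  124 126]
 [131 133 132 131 128 123 121 118 116 117 121 123 132 129 117 122 124 125
  124 125]
 [132 131 132 134 128 113 104 107 113 111 113 133 156 143 119 122 124 123
  125 125]
 [130 134 132 133 120  86  70  74  80  84  91 106 119 116 115 122 125 123
  122 125]
 [129 131 130 134 118  79  65  66  67  70  72  72  75  79  90 101 112 122
  124 123]
 [129 130 130 125 104  70  67  65  68  69  69  67  67  69  68  75  90 112
  118 122]
 [126 128 131 123  99  70  68  71  77  87  82  76  71  73  70  74  91 113
  115 115]
 [122 125 126 115  81  67  67  83 113 127 126 108  80  70  73  81 104 123
  117 114]
 [125 120 121 105  73  65  68  94 123 133 133 117  80  72  71  95 123 134
  131 124]
 [131 129 121  95  70  67  68  77 102 115 114  95  71  71  76  99 129 133
  133 134]
 [137 134 119  80  67  66  69  70  74  76  79  73  70  70  81 110 135 134
  134 132]
 [143 137 114  76  64  67  69  68  68  69  67  67  71  75  92 120 131 133
  135 134]
 [154 134  82  66  67  67  68  68  68  67  71  70  70  77  95 122 130 130
  131 133]
 [147 126  69  66  68  69  69  73  71  70  68  69  72  79 103 125 129 130
  131 125]
 [ 92  81  59  61  66  67  67  71  70  69  66  71  72  79 104 124 127 126
  126 116]
 [ 55  55  53  60  65  70  69  69  67  69  70  72  70  70  97 130 137 133
  119  92]
 [ 54  52  54  58  66  68  70  69  70  69  68  69  70  64  96 141 155 154
  133  79]
 [ 61  61  61  68  68  69  67  70  71  67  72  71  68  59  95 141 159 157
  135  81]
 [ 58  61  69  85  87  75  70  70  68  69  68  72  63  55  96 142 153 128
   94  66]]
```

```bash
python3 -m pendant '[[[0.05,0.07,0.25,0,0,0,-1],[0.05,0.07,0.25,0,0,0,-1],[0.05,0.07,0.25,0,0,0,-1],[0.05,0.06,0.25,0,0,0,-1],[0.04,0.04,0.17,0,0,0,-1],[0,0,0,0,0,0,-1],[0,0,0,0,0,0,-1],[0,0,0,0,0,0,-1]]]'|grep -E 'pos|rot|force'
python3 -m pendant '[[[0.03,0.03,0.2,0,0,0,-1],[0.03,0.03,0.2,0,0,0,-1],[0.03,0.03,0.2,0,0,0,-1],[0,0,0,0,0,0,-1],[0,0,0,0,0,0,-1],[0,0,0,0,0,0,-1],[0,0,0,0,0,0,-1],[0,0,0,0,0,0,-1]]]'|grep -E 'pos|rot|force'
python3 hang.py 2 14 "tilt=36,dy=12,ey=-.0015"
python3 - <<'E'
from h import *
c=cap('top');print(c['frame'][158:176,316:332,1])
E
```

```text
tcp_pos: [0.5375, -0.3282, 0.2396]
eef_rot: [-180.0, -36.1, -14.6]
contact_force: [0.5, 0.4, -0.6]
gripper_force: 30.0
tcp_pos: [0.5454, -0.3321, 0.231]
eef_rot: [-180.0, -36.1, -14.6]
contact_force: [-0.1, -0.1, 0.4]
gripper_force: 30.0
target [ 0.5508 -0.3344  0.2234] [180.   -36.   -14.51]
shift first [0.01 0.05 0.48] turn [ 0.   -0.02 -0.01] | after turn shift [0.01 0.05 0.48]
t 48.45 tcp [ 0.5454 -0.3321  0.231 ] [-179.99  -36.06  -14.56] j [-13.5   2.8 -35.4   2.2 -15.7  87. ] F [-0.1 -0.1  0.4] g 0.0352 30.0
[[121 120 123 118  98  70  63  73  72  77  79  86  94 107 119 129]
 [122 122 120 113  77  64  67  67  62  71  67  69  72  74  81  92]
 [120 122 119 109  77  68  62  67  75  74  70  71  69  66  75  92]
 [125 123 111  97  71  70  68  75 106 121  98  75  70  72  78  96]
 [129 126 117  91  67  68  75 105 134 128 113  92  67  66  77 100]
 [134 133 118  82  70  66  81 124 157 144 105  81  71  76  91 118]
 [131 132 116  74  64  69  67  82 105  95  72  65  67  74  94 115]
 [133 126 104  68  66  69  72  67  67  70  66  71  77  77  97 124]
 [143 104  71  69  64  70  72  68  71  67  69  69  71  88 107 120]
 [126  90  63  66  68  68  71  68  69  72  75  68  74  87 107 117]
 [ 77  64  58  63  64  67  67  69  72  65  69  72  81  98 113 116]
 [ 57  56  57  65  65  70  73  72  68  70  73  67  74  88 116 132]
 [ 56  50  55  64  67  62  67  69  69  67  68  69  64  75 125 154]
 [ 58  55  66  68  69  70  70  67  64  63  70  68  65  72 128 159]
 [ 61  67  88 109  97  80  69  70  65  69  74  68  54  78 127 158]
 [ 58  64  79  97 116 123  97  89  90  81  73  61  50  81 129 148]
 [ 55  65  72  77  95 107  97 103 111 116 104  97  79  86 116 132]
 [ 63  69  82  86  82  77  73  85  85  87  94 119 121 113 121 111]]
```

```bash
python3 -m pendant '[[[0.01,0.01,0.15,0,0,0,-1],[0,0.02,0.15,0,0,0,-1],[0,0.02,0.15,0,0,0,-1],[0,0,0,0,0,0,-1],[0,0,0,0,0,0,0],[0,0,0,0,0,0,0.2],[0,0,0,0,0,0,0.2],[0,0,0,0,0,0,0.2]]]'
python3 -m pendant '[[[0,0,0,0,0,0,0.25],[0,0,0,0,0,0,0.25],[0,0,-0.5,0,0,0,0.25],[0,0,-0.7,0,0,0,0.25],[0,0,-0.9,0,0,0,0.25],[0,0,-0.9,0,0,0,0.25],[0,0,-0.9,0,0,0,0.25],[0,0,-0.9,0,0,0,0.25]]]'
python3 - <<'E'
from h import *
ims=[]
for n in('top','scene'):
    cs=[vision.capture(n) for _ in range(4)];c=cs[0];c['frame']=np.mean([q['frame'] for q in cs],0).astype(np.uint8);np.savez(n+'p.npz',**c)
    u,v=px(c,[.5858,-.3419,.2247]).astype(int)
    ims.append(cv2.resize(c['frame'][v-35:v+35,u-48:u+48],None,fx=4,fy=4,interpolation=cv2.INTER_CUBIC))
cv2.imwrite('pics/h2.png',np.hstack(ims))
E
python3 go.py .48 .18 .15 180 0 -1
```

```text
time_s: 49.3
tcp_pos: [0.5504, -0.3345, 0.2237]
eef_rot: [-180.0, -36.0, -14.6]
contact_force: [0.2, -0.3, 0.7]
gripper_width: 0.0523
gripper_force: 0.0
time_s: 50.1
tcp_pos: [0.4947, -0.32, 0.3033]
eef_rot: [-180.0, -36.1, -14.6]
contact_force: [-0.4, -0.9, -0.6]
gripper_width: 0.055
gripper_force: 0.0
shift first [-10.12 -24.01   1.96] turn [ 1.06 -8.95 -3.28] | after turn shift [ -1.22 -24.99   7.53]
t 50.5 tcp [ 0.4957 -0.3202  0.3005] [-179.99  -35.98  -14.56] j [-13.5  -6.4 -33.6   1.3 -26.8  88. ] F [-1.  -0.7 -0.2] M [ 0.48  1.87 -0.07] g 0.05457550194796793 0.0
```

View pics/h2.png

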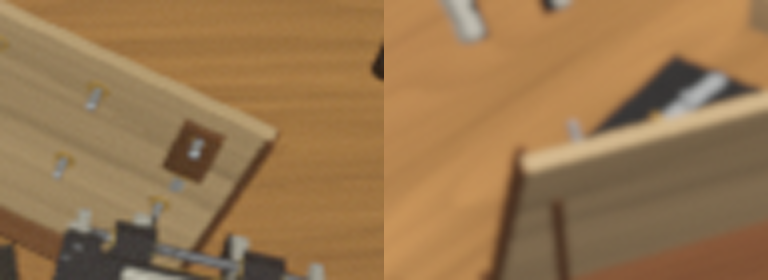

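```bash
cat > keys.py <<'E'
from h import *
cs=[vision.capture('top') for _ in range(4)];c=cs[0]
f=np.mean([q['frame'] for q in cs],0).astype(np.float32)
x0,y0,w,h=129,154,62,66
g=cv2.resize(f[y0:y0+h,x0:x0+w],None,fx=8,fy=8,interpolation=cv2.INTER_CUBIC)
m=((g[...,2]-g[...,0]>35)&(g[...,2]<150)).astype(np.uint8)
m=cv2.morphologyEx(m,cv2.MORPH_OPEN,np.ones((25,25)))
n,l,st,ce=cv2.connectedComponentsWithStats(m)
for i in range(1,n):
    if not 4000<st[i,4]<20000:continue
    cn,_=cv2.findContours((l==i).astype(np.uint8),cv2.RETR_EXTERNAL,cv2.CHAIN_APPROX_NONE)
    b=cv2.boxPoints(cv2.minAreaRect(max(cn,key=len)))
    W=np.array([pt(c,x0+(p[0]+.5)/8-.5,y0+(p[1]+.5)/8-.5,.014) for p in b])
    ctr=W.mean(0);e=[W[1]-W[0],W[2]-W[1]];e=max(e,key=np.linalg.norm);L=np.linalg.norm(e);e/=L
    if e[0]>0:e=-e          # eye->blade points to world -x
    eye=ctr-.017*e
    print('eye',eye[:2].round(4),'grip',(ctr+.013*e)[:2].round(4),'yaw of tool x',np.degrees(np.arctan2(-e[1],-e[0])).round(1),'len',L.round(3),'area',st[i,4])
E
python3 keys.py
```

```text
eye [0.6043 0.2763] grip [0.5743 0.2763] yaw of tool x -0.1 len 0.04 area 6105
eye [0.4896 0.1829] grip [0.4597 0.1837] yaw of tool x -1.5 len 0.042 area 6248
eye [0.4812 0.2675] grip [0.4514 0.264 ] yaw of tool x 6.7 len 0.042 area 6249
```

```bash
python3 - <<'E'
s=open('keys.py').read()
s=s.replace("m=cv2.morphologyEx(m,cv2.MORPH_OPEN,np.ones((25,25)))","m=cv2.morphologyEx(cv2.morphologyEx(m,cv2.MORPH_OPEN,np.ones((9,9))),cv2.MORPH_CLOSE,np.ones((35,35)))\nm=cv2.morphologyEx(m,cv2.MORPH_OPEN,np.ones((35,35)))")
open('keys.py','w').write(s)
E
python3 keys.py
```

```text
eye [0.6507 0.2986] grip [0.6501 0.2686] yaw of tool x 88.9 len 0.087 area 4830
eye [0.5877 0.3421] grip [0.5577 0.3421] yaw of tool x 0.1 len 0.156 area 10300
eye [0.6144 0.2755] grip [0.5844 0.2765] yaw of tool x -1.9 len 0.063 area 9564
eye [0.5001 0.1819] grip [0.4701 0.1834] yaw of tool x -2.9 len 0.063 area 9517
eye [0.4912 0.269 ] grip [0.4615 0.265 ] yaw of tool x 7.8 len 0.063 area 9284
```

```bash
python3 go.py .4701 .1834 .15 180 0 -2.9|head -1; for i in 1 2; do python3 -m pendant '[[[0,0,0,0.0625,-0.56,-0.18,0.25],[0,0,0,0.0625,-0.56,-0.18,0.25],[0,0,0,0.0625,-0.56,-0.18,0.25],[0,0,0,0.0625,-0.56,-0.18,0.25],[0,0,0,0.0625,-0.56,-0.18,0.25],[0,0,0,0.0625,-0.56,-0.18,0.25],[0,0,0,0.0625,-0.56,-0.18,0.25],[0,0,0,0.0625,-0.56,-0.18,0.25]]]'|grep -E 'pos|rot'; done;  python3 go.py .4701 .1834 .15 180 0 -2.9
```

```text
shift first [-10.57 -24.05   1.66] turn [ 0.91 -8.98 -2.82] | after turn shift [ -2.56 -25.08   7.55]
tcp_pos: [0.4958, -0.3203, 0.3013]
eef_rot: [179.1, -18.0, -8.2]
tcp_pos: [0.4958, -0.3203, 0.3011]
eef_rot: [-179.8, -0.0, -2.5]
shift first [ -2.4  -25.07   7.66] turn [-0.06  0.    0.09] | after turn shift [ -2.56 -25.09   7.56]
t 52.5 tcp [ 0.4958 -0.3203  0.3011] [-179.76   -0.     -2.54] j [-14.1  11.   -5.5  -0.2 -73.6 101.6] F [-0.9 -0.4  0.5] M [-0.02  0.08 -0.01] g 0.05520948204237734 0.0
```

```bash
for i in 1 2 3 4; do python3 -m pendant '[[[-0.078,-0.784,0.238,0,0,0,0.25],[-0.078,-0.784,0.238,0,0,0,0.25],[-0.078,-0.784,0.238,0,0,0,0.25],[-0.078,-0.784,0.238,0,0,0,0.25],[-0.078,-0.784,0.238,0,0,0,0.25],[-0.078,-0.784,0.238,0,0,0,0.25],[-0.078,-0.784,0.238,0,0,0,0.25],[-0.078,-0.784,0.238,-0.008,0,0.02,0.25]]]'|grep -E 'pos|rot'; done;  python3 go.py .4701 .1834 .0295 180 0 -2.9
```

```text
tcp_pos: [0.4885, -0.1926, 0.2637]
eef_rot: [-179.8, -0.2, -2.6]
tcp_pos: [0.4817, -0.0668, 0.226]
eef_rot: [-179.8, -0.2, -2.7]
tcp_pos: [0.4751, 0.059, 0.1883]
eef_rot: [-179.8, -0.2, -2.8]
tcp_pos: [0.4695, 0.1851, 0.1501]
eef_rot: [-179.9, -0.1, -2.9]
shift first [0.02 0.09 6.03] turn [-0.03 -0.03  0.  ] | after turn shift [0.03 0.08 6.03]
t 55.7 tcp [0.4695 0.1851 0.1501] [-1.799e+02 -1.000e-01 -2.880e+00] j [ 43.9   9.6 -28.4   0.  -51.8  43.3] F [ 1.   0.6 -0.7] M [-0.05 -0.05  0.  ] g 0.05449925264699491 0.0
```

```bash
python3 -m pendant '[[[0.03,0.08,0.9,0,0,0,0.25],[0,0,0.9,0,0,0,0.25],[0,0,0.9,0,0,0,0.25],[0,0,0.9,0,0,0,0.25],[0,0,0.9,0,0,0,0.25],[0,0,0.7,0,0,0,0.25],[0,0,0.5,0,0,0,0.25],[0,0,0.32,0,0,0,0.25]]]' 30 | grep -E pos
python3 -m pendant '[[[0,0,0,0,0,0,0.25],[0,0,0,0,0,0,-1],[0,0,0,0,0,0,-1],[0,0,0,0,0,0,-1],[0,0,0,0,0,0,-1],[0,0,0,0,0,0,-1],[0,0,0,0,0,0,-1],[0,0,0,0,0,0,-1]]]' 30
python3 -m pendant '[[[0,0,-0.4,0,0,0,-1],[0,0,-0.9,0,0,0,-1],[0,0,-0.9,0,0,0,-1],[0,0,-0.9,0,0,0,-1],[0,0,-0.9,0,0,0,-1],[0,0,-0.9,0,0,0,-1],[0,0,-0.9,0,0,0,-1],[0,0,-0.9,0,0,0,-1]]]' 30
python3 hang.py 1 60 'tilt=33,dy=-6,ex=.0305,corr=(-.02,0,.06)'
```

```text
tcp_pos: [0.4702, 0.1826, 0.0291]
time_s: 57.3
tcp_pos: [0.4707, 0.1826, 0.0307]
eef_rot: [-179.9, -0.1, -2.9]
contact_force: [-1.6, -0.9, 6.6]
gripper_width: 0.0352
gripper_force: 30.0
time_s: 58.1
tcp_pos: [0.4699, 0.1819, 0.1652]
eef_rot: [-179.9, -0.1, -2.9]
contact_force: [0.3, 0.7, -0.8]
gripper_width: 0.0356
gripper_force: 30.0
target [ 0.5461 -0.2273  0.3174] [180.   -33.   -32.51]
shift first [ 4.85 20.22 -7.64] turn [-2.16  8.05  7.19] | after turn shift [16.06 15.2   1.36]
t 58.1 tcp [0.4699 0.1819 0.1652] [-1.7989e+02 -9.0000e-02 -2.8900e+00] j [ 43.5   8.6 -27.4  -0.  -53.9  43.6] F [ 0.3  0.7 -0.8] g 0.0356 30.0
```

```bash
for i in 1 2 3; do python3 -m pendant '[[[0.202,0.8425,-0.318,0,0,0,-1],[0.202,0.8425,-0.318,0,0,0,-1],[0.202,0.8425,-0.318,0,0,0,-1],[0.202,0.8425,-0.318,0,0,0,-1],[0.202,0.8425,-0.318,0,0,0,-1],[0.202,0.8425,-0.318,0,0,0,-1],[0.202,0.8425,-0.318,0,0,0,-1],[0.202,0.8425,-0.318,0,0,0,-1]]]'|grep -E 'pos|rot'; done;
for i in 1 2; do python3 -m pendant '[[[0,0,0,-0.135,0.503,0.449,-1],[0,0,0,-0.135,0.503,0.449,-1],[0,0,0,-0.135,0.503,0.449,-1],[0,0,0,-0.135,0.503,0.449,-1],[0,0,0,-0.135,0.503,0.449,-1],[0,0,0,-0.135,0.503,0.449,-1],[0,0,0,-0.135,0.503,0.449,-1],[0,0,0,-0.135,0.503,0.449,-1]]]'|grep -E 'pos|rot|force'; done
python3 hang.py 1 50 'tilt=33,dy=-6'
```

```text
tcp_pos: [0.4953, 0.0449, 0.2154]
eef_rot: [-179.9, -0.1, -2.9]
tcp_pos: [0.5206, -0.0913, 0.266]
eef_rot: [-179.9, -0.1, -2.9]
tcp_pos: [0.546, -0.2276, 0.3167]
eef_rot: [-179.9, -0.1, -2.9]
tcp_pos: [0.5459, -0.2269, 0.3165]
eef_rot: [177.8, -16.6, -17.1]
contact_force: [-0.1, -0.3, -0.5]
gripper_force: 30.0
tcp_pos: [0.5459, -0.2267, 0.3165]
eef_rot: [-179.9, -33.1, -32.6]
contact_force: [0.5, -0.4, -0.2]
gripper_force: 30.0
target [ 0.573  -0.2308  0.2507] [180.   -33.   -32.51]
shift first [-0.75 -0.55  3.44] turn [-0.   -0.02 -0.02] | after turn shift [-0.74 -0.56  3.44]
t 62.1 tcp [ 0.5459 -0.2267  0.3165] [-179.94  -33.1   -32.59] j [  4.2  -6.8 -43.5  38.5 -31.6  23.8] F [ 0.5 -0.4 -0.2] g 0.035 30.0
```

```bash
cat > eye.py <<'E'
import sys
from h import *
from fit import pegs
b=np.load('board.npy');k=int(sys.argv[1])
cs=[vision.capture('top') for _ in range(4)];c=cs[0];f=np.mean([q['frame'] for q in cs],0)[...,1]
s=r.get_state();A=R.from_euler('xyz',s['eef_rot'],degrees=True);E=s['tcp_pos']+A.apply([.0297,0,.02])
u=px(c,E);x,y=np.round(u).astype(int);w=np.clip(f[y-3:y+4,x-3:x+4]-80,0,None)
print(f[y-6:y+7,x-7:x+8].astype(int))
V,U=np.mgrid[y-3:y+4,x-3:x+4];m=np.array([(U*w).sum(),(V*w).sum()])/w.sum()
print('pred',u.round(2),'seen',m.round(2),'tip',px(c,pegs(b,.0285)[k]).round(2),'offset tool mm',(A.inv().apply(pt(c,*m,E[2])-E)*1000).round(1))
E
python3 -m pendant '[[[-0.094,-0.07,0.43,0,0,0,-1],[-0.094,-0.07,0.43,0,0,0,-1],[-0.094,-0.07,0.43,0,0,0,-1],[-0.094,-0.07,0.43,0,0,0,-1],[-0.094,-0.07,0.43,0,0,0,-1],[-0.094,-0.07,0.43,0,0,0,-1],[-0.094,-0.07,0.43,0,0,0,-1],[-0.094,-0.07,0.43,0,0,0,-1]]]'|grep -E 'pos|rot'; python3 eye.py 1; python3 hang.py 1 50 'tilt=33,dy=-6';python3 hang.py 1 33 'tilt=33,dy=-6';python3 hang.py 1 14 'tilt=33,dy=-6'
```

```text
tcp_pos: [0.574, -0.2313, 0.2494]
eef_rot: [180.0, -32.9, -32.5]
[[122 121 121 104  72  64  73  86 110 126 121 113 118 118 123]
 [127 124 114  85  68  67  66  67  78  94 106 117 121 119 120]
 [128 122  98  73  66  67  70  69  70  71  83 101 118 120 122]
 [124 110  81  68  67  72  78  78  71  66  69  75  93 108 120]
 [119  91  72  68  76 102 122 115  91  73  69  71  71  83 105]
 [107  77  69  67  79 110 132 130 115  87  72  71  71  86 112]
 [ 91  67  65  66  74 103 127 130 118  88  74  73  82 102 116]
 [ 72  66  67  70  66  77  94 103  93  75  72  77 101 119 124]
 [ 67  67  70  70  70  70  70  71  72  73  73  87 112 130 128]
 [ 67  67  69  70  70  70  68  68  70  72  79 101 127 128 128]
 [ 68  68  68  70  69  70  70  71  70  72  88 117 129 130 128]
 [ 68  68  71  67  71  69  69  72  72  83 109 125 127 129 129]
 [ 78  68  69  71  69  69  71  71  76  96 119 128 127 127 127]]
pred [296.8  154.76] seen [296.64 154.31] tip [298.19 151.31] offset tool mm [ 0.8 -1.2  0.5]
target [ 0.573  -0.2308  0.2507] [180.   -33.   -32.51]
shift first [-0.01 -0.02 -0.06] turn [0.01 0.01 0.  ] | after turn shift [-0.01 -0.02 -0.06]
t 63.1 tcp [ 0.5734 -0.2316  0.2498] [179.95 -32.94 -32.5 ] j [ -2.9  -0.4 -50.3  56.4 -18.9   9.6] F [-0.2 -0.7 -1.1] g 0.0353 30.0
target [ 0.5837 -0.2362  0.2387] [180.   -33.   -32.51]
shift first [ 0.17 -0.09  0.77] turn [0.01 0.01 0.  ] | after turn shift [ 0.17 -0.09  0.77]
t 63.1 tcp [ 0.5734 -0.2316  0.2498] [179.95 -32.94 -32.5 ] j [ -2.9  -0.4 -50.3  56.4 -18.9   9.6] F [-0.2 -0.7 -1.1] g 0.0353 30.0
target [ 0.5958 -0.2422  0.2253] [180.   -33.   -32.51]
shift first [ 0.36 -0.16  1.7 ] turn [0.01 0.01 0.  ] | after turn shift [ 0.36 -0.16  1.7 ]
t 63.1 tcp [ 0.5734 -0.2316  0.2498] [179.95 -32.94 -32.5 ] j [ -2.9  -0.4 -50.3  56.4 -18.9   9.6] F [-0.2 -0.7 -1.1] g 0.0353 30.0
```

```bash
python3 -m pendant '[[[0.04,-0.012,0.19,0,0,0,-1],[0.04,-0.012,0.19,0,0,0,-1],[0.04,-0.012,0.19,0,0,0,-1],[0.04,-0.012,0.19,0,0,0,-1],[0.04,-0.012,0.19,0,0,0,-1],[0.04,-0.012,0.19,0,0,0,-1],[0.04,-0.012,0.19,0,0,0,-1],[0,0,0,0,0,0,-1]]]'|grep -E 'pos|rot|force'; python3 eye.py 1; python3 hang.py 1 14 'tilt=33,dy=-6,ey=-.001'
```

```text
tcp_pos: [0.5904, -0.2401, 0.2303]
eef_rot: [180.0, -33.0, -32.5]
contact_force: [-0.3, -0.2, 0.2]
gripper_force: 30.0
[[118 120 120 112  90  81  97 114 123 125 125 126 128 128 129]
 [119 119 115  98  73  65  70  79  99 115 122 125 125 125 127]
 [121 119 107  84  68  67  63  66  68  87 110 122 126 126 124]
 [129 122  97  73  66  69  68  70  69  67  77  95 116 125 125]
 [129 115  81  66  66  78  90  86  81  70  71  70  83  97 116]
 [114  94  69  64  71  96 115 123 105  74  70  69  71  78 103]
 [ 99  74  66  63  78 105 132 129 106  85  69  71  75  90 110]
 [ 84  69  64  67  73 113 153 143 106  82  74  74  84 106 120]
 [ 69  66  67  70  66  80  98  95  80  70  69  79 100 118 119]
 [ 69  67  66  70  69  70  70  70  67  69  76  92 115 123 118]
 [ 67  64  68  68  69  69  70  69  71  71  80 103 121 122 121]
 [ 65  65  69  70  69  69  70  69  72  72  93 115 122 123 122]
 [ 69  68  67  70  67  68  70  71  72  88 112 126 124 121 119]]
pred [298.73 150.36] seen [298.54 150.21] tip [298.19 151.31] offset tool mm [ 0.1 -0.8  0. ]
target [ 0.5952 -0.243   0.2253] [180.   -33.   -32.51]
shift first [0.09 0.01 0.4 ] turn [-0.01 -0.    0.  ] | after turn shift [0.09 0.01 0.4 ]
t 64.1 tcp [ 0.5904 -0.2398  0.2311] [-179.98  -33.01  -32.5 ] j [ -8.2   2.4 -51.5  67.5 -14.    2.4] F [ 0.6  0.5 -0.6] g 0.0354 30.0
```

```bash
python3 -m pendant '[[[0.03,0,0.14,0,0,0,-1],[0.03,0,0.13,0,0,0,-1],[0.03,0,0.13,0,0,0,-1],[0,0,0,0,0,0,-1],[0,0,0,0,0,0,0],[0,0,0,0,0,0,0.2],[0,0,0,0,0,0,0.2],[0,0,0,0,0,0,0.2]]]'
python3 -m pendant '[[[0,0,0,0,0,0,0.25],[0,0,0,0,0,0,0.25],[0,0,-0.5,0,0,0,0.25],[0,0,-0.7,0,0,0,0.25],[0,0,-0.9,0,0,0,0.25],[0,0,-0.9,0,0,0,0.25],[0,0,-0.9,0,0,0,0.25],[0,0,-0.9,0,0,0,0.25]]]'
python3 keys.py
cat > hung.py <<'E'
from h import *
from fit import pegs
b=np.load('board.npy');c=cap('top');f=c['frame'].astype(int)
for k in range(6):
    u,v=px(c,pegs(b,.01)[k]).round().astype(int);print(k,'eye',f[v-1:v+2,u-1:u+2,1].max(),'ring',*[f[v+dy,u+dx].tolist() for dx,dy in((-4,0),(4,1),(0,-4))])
E
python3 hung.py; python3 go.py .598 .307 .12 180 0 -90
```

```text
time_s: 64.9
tcp_pos: [0.5954, -0.2429, 0.2253]
eef_rot: [-180.0, -33.0, -32.5]
contact_force: [1.0, 0.0, -1.4]
gripper_width: 0.0519
gripper_force: 0.0
time_s: 65.7
tcp_pos: [0.5509, -0.2143, 0.3063]
eef_rot: [-180.0, -33.0, -32.5]
contact_force: [0.8, -0.8, 0.4]
gripper_width: 0.0546
gripper_force: 0.0
eye [0.6502 0.2996] grip [0.6496 0.2696] yaw of tool x 88.9 len 0.089 area 5068
eye [0.5821 0.3423] grip [0.5521 0.3423] yaw of tool x 0.1 len 0.167 area 11308
eye [0.6141 0.2755] grip [0.5842 0.2766] yaw of tool x -2.1 len 0.064 area 9536
eye [0.4911 0.2688] grip [0.4613 0.2653] yaw of tool x 6.7 len 0.063 area 9310
eye [0.452  0.3392] grip [0.422  0.3392] yaw of tool x 0.1 len 0.042 area 4601
0 eye 127 ring [91, 127, 152] [83, 120, 141] [90, 126, 149]
1 eye 124 ring [31, 55, 83] [47, 69, 98] [61, 88, 113]
2 eye 124 ring [34, 53, 81] [34, 61, 89] [56, 86, 116]
3 eye 128 ring [50, 59, 67] [42, 51, 58] [87, 123, 146]
4 eye 130 ring [99, 135, 159] [100, 136, 158] [89, 133, 157]
5 eye 130 ring [107, 143, 165] [97, 132, 156] [95, 133, 158]
shift first [-15.14 -23.26   1.22] turn [-4.14 -7.53 13.97] | after turn shift [-26.08  -2.34   9.27]
t 65.95 tcp [ 0.5512 -0.2147  0.3053] [-179.99  -32.99  -32.48] j [  5.1  -6.1 -45.   41.  -30.4  20.3] F [ 0.4 -0.1 -0.1] M [ 0.99  1.54 -0.06] g 0.05486252020870337 0.0
```

```bash
python3 go.py .598 .304 .12 180 12 -90|head -1
```

```text
shift first [-15.07 -23.13   1.27] turn [ -2.69 -10.27  14.48] | after turn shift [-23.44  -2.34  14.46]
```

```bash
for i in 1 2; do python3 -m pendant '[[[0,0,0,-0.168,-0.642,0.905,-0.64],[0,0,0,-0.168,-0.642,0.905,-0.64],[0,0,0,-0.168,-0.642,0.905,-0.64],[0,0,0,-0.168,-0.642,0.905,-0.64],[0,0,0,-0.168,-0.642,0.905,-0.64],[0,0,0,-0.168,-0.642,0.905,-0.64],[0,0,0,-0.168,-0.642,0.905,-0.64],[0,0,0,-0.168,-0.642,0.905,-0.64]]]'|grep -E 'pos|rot'; done
for i in 1 2 3; do python3 -m pendant '[[[-0.7325,-0.073,0.452,0,0,0,-0.64],[-0.7325,-0.073,0.452,0,0,0,-0.64],[-0.7325,-0.073,0.452,0,0,0,-0.64],[-0.7325,-0.073,0.452,0,0,0,-0.64],[-0.7325,-0.073,0.452,0,0,0,-0.64],[-0.7325,-0.073,0.452,0,0,0,-0.64],[-0.7325,-0.073,0.452,0,0,0,-0.64],[-0.7325,-0.073,0.452,0,0,0,-0.64]]]'|grep -E 'pos|width'; done
python3 go.py .598 .304 .12 180 12 -90
```

```text
tcp_pos: [0.5513, -0.2153, 0.3044]
eef_rot: [-174.2, -10.3, -62.5]
tcp_pos: [0.5512, -0.2157, 0.304]
eef_rot: [179.8, 12.1, -90.3]
tcp_pos: [0.563, -0.0835, 0.2591]
gripper_width: 0.016
tcp_pos: [0.5747, 0.0459, 0.2126]
gripper_width: 0.0157
tcp_pos: [0.5864, 0.1756, 0.1662]
gripper_width: 0.0159
shift first [-5.8  -0.58  3.59] turn [0. 0. 0.] | after turn shift [-5.8  -0.58  3.59]
t 69.95 tcp [0.5864 0.1756 0.1662] [179.99  12.   -89.99] j [ 28.2  17.2 -11.4 -12.7 -56.3 -21.5] F [0.6 0.  0.1] M [-0.62 -0.09 -0.05] g 0.015936708794415364 0.0
```

```bash
python3 -m pendant '[[[-0.725,-0.0725,0.449,0,0,0,-0.64],[-0.725,-0.0725,0.449,0,0,0,-0.64],[-0.725,-0.0725,0.449,0,0,0,-0.64],[-0.725,-0.0725,0.449,0,0,0,-0.64],[-0.725,-0.0725,0.449,0,0,0,-0.64],[-0.725,-0.0725,0.449,0,0,0,-0.64],[-0.725,-0.0725,0.449,0,0,0,-0.64],[-0.725,-0.0725,0.449,0,0,0,-0.64]]]'|grep -E 'pos|force'
python3 -m pendant '[[[0.13,0,0.6,0,0,0,-0.64],[0.13,0,0.6,0,0,0,-0.64],[0.13,0,0.6,0,0,0,-0.64],[0.13,0,0.6,0,0,0,-0.64],[0.13,0,0.6,0,0,0,-0.64],[0.13,0,0.6,0,0,0,-0.64],[0.1,0,0.47,0,0,0,-0.64],[0.06,0,0.28,0,0,0,-0.64]]]'|grep -E 'pos|force'
python3 go.py .598 .2577 .031 180 12 -90
```

```text
tcp_pos: [0.5979, 0.304, 0.12]
contact_force: [1.1, 1.1, -0.0]
gripper_force: 0.0
tcp_pos: [0.5978, 0.3023, 0.0305]
contact_force: [0.3, 1.9, 1.9]
gripper_force: 0.6
shift first [ 2.18 -0.01 -0.49] turn [ 0.01 -0.   -0.  ] | after turn shift [ 2.18 -0.01 -0.49]
t 71.55 tcp [0.5978 0.3023 0.0305] [179.97  11.99 -90.02] j [ 37.8  29.6 -12.  -14.3 -41.9 -27.7] F [0.3 1.9 1.9] M [-0.15 -0.01 -0.02] g 0.015445081468778786 0.5577583720776147
```

```bash
python3 -m pendant '[[[0.15,0,-0.04,0,0,0,-0.64],[0.3,0,-0.067,0,0,0,-0.64],[0.3,0,-0.067,0,0,0,-0.64],[0.3,0,-0.067,0,0,0,-0.64],[0.3,0,-0.067,0,0,0,-0.64],[0.3,0,-0.067,0,0,0,-0.64],[0.3,0,-0.067,0,0,0,-0.64],[0.23,0,-0.05,0,0,0,-0.64]]]'|grep -E 'pos|force'
python3 -m pendant '[[[-0.16,0,0,0,0,0,-0.64],[-0.2,0,-0.9,0,0,0,-0.64],[-0.2,0,-0.9,0,0,0,-0.64],[-0.2,0,-0.9,0,0,0,-0.64],[-0.2,0,-0.9,0,0,0,-0.64],[0,0,0,0,0,0,-0.64],[0,0,0,0,0,0,-0.64],[0,0,0,0,0,0,-0.64]]]'|grep -E 'pos|force'
python3 go.py .474 .3 .106 180 12 -90;python3 go.py .474 .3 .031 180 12 -90|head -1
```

```text
tcp_pos: [0.598, 0.2572, 0.0323]
contact_force: [-0.0, 2.1, 0.3]
gripper_force: 0.5
tcp_pos: [0.5973, 0.2614, 0.1056]
contact_force: [0.6, -0.1, 0.3]
gripper_force: 0.0
shift first [-1.89  6.17  0.39] turn [ 0.02 -0.01 -0.  ] | after turn shift [-1.89  6.17  0.38]
t 73.15 tcp [0.5973 0.2614 0.1056] [179.92  11.97 -90.02] j [ 34.8  23.4 -10.9 -13.  -49.6 -26.9] F [ 0.6 -0.1  0.3] M [-0.68 -0.07  0.02] g 0.01594121379704599 0.0
shift first [-1.11  6.16  4.06] turn [ 0.02 -0.01 -0.  ] | after turn shift [-1.11  6.17  4.05]
```

```bash
python3 -m pendant '[[[-0.236,0.771,0.048,0,0,0,-0.64],[-0.236,0.771,0.048,0,0,0,-0.64],[-0.236,0.771,0.048,0,0,0,-0.64],[-0.236,0.771,0.048,0,0,0,-0.64],[-0.236,0.771,0.048,0,0,0,-0.64],[-0.236,0.771,0.048,0,0,0,-0.64],[-0.236,0.771,0.048,0,0,0,-0.64],[-0.236,0.771,0.048,0,0,0,-0.64]]]'|grep -E 'pos|force'
python3 -m pendant '[[[0.12,0,0.56,0,0,0,-0.64],[0.12,0,0.56,0,0,0,-0.64],[0.12,0,0.56,0,0,0,-0.64],[0.12,0,0.56,0,0,0,-0.64],[0.12,0,0.56,0,0,0,-0.64],[0.1,0,0.46,0,0,0,-0.64],[0.06,0,0.27,0,0,0,-0.64],[0.03,0,0.12,0,0,0,-0.64]]]'|grep -E 'pos|force'
python3 -m pendant '[[[0.15,0,-0.04,0,0,0,-0.64],[0.3,0,-0.065,0,0,0,-0.64],[0.3,0,-0.065,0,0,0,-0.64],[0.3,0,-0.065,0,0,0,-0.64],[0.3,0,-0.065,0,0,0,-0.64],[0.3,0,-0.065,0,0,0,-0.64],[0.3,0,-0.065,0,0,0,-0.64],[0.15,0,-0.03,0,0,0,-0.64]]]'|grep -E 'pos|force'
python3 -m pendant '[[[-0.16,0,0,0,0,0,-0.64],[-0.2,0,-0.9,0,0,0,-0.64],[-0.2,0,-0.9,0,0,0,-0.64],[-0.2,0,-0.9,0,0,0,-0.64],[-0.2,0,-0.9,0,0,0,-0.64],[-0.2,0,-0.9,0,0,0,-0.64],[-0.2,0,-0.9,0,0,0,-0.64],[0,0,0,0,0,0,-0.64]]]'|grep -E 'pos|force'
python3 go.py .52 .0 .2 180 0 0
```

```text
tcp_pos: [0.4732, 0.3004, 0.107]
contact_force: [0.1, -0.4, 1.1]
gripper_force: 0.0
tcp_pos: [0.4744, 0.2995, 0.0313]
contact_force: [-0.9, -0.4, 0.1]
gripper_force: 0.0
tcp_pos: [0.4748, 0.2564, 0.0327]
contact_force: [-0.5, 1.8, 1.1]
gripper_force: 0.9
tcp_pos: [0.4756, 0.2619, 0.1463]
contact_force: [0.6, -0.0, -0.0]
gripper_force: 0.0
shift first [12.24 -2.22 -5.37] turn [ -2.42   2.34 -22.39] | after turn shift [ 2.22 13.09 -2.69]
t 76.35 tcp [0.4756 0.2619 0.1463] [-179.81   12.13  -89.92] j [ 43.1  11.  -23.5 -11.8 -47.6 -35.7] F [ 0.6 -0.  -0. ] M [-0.5  -0.11  0.01] g 0.01559295121203186 0.0
```

```bash
for i in 1 2; do python3 -m pendant '[[[0.765,-0.14,-0.336,0,0,0,0.25],[0.765,-0.14,-0.336,0,0,0,0.25],[0.765,-0.14,-0.336,0,0,0,0.25],[0.765,-0.14,-0.336,0,0,0,0.25],[0.765,-0.14,-0.336,0,0,0,0.25],[0.765,-0.14,-0.336,0,0,0,0.25],[0.765,-0.14,-0.336,0,0,0,0.25],[0.765,-0.14,-0.336,0,0,0,0.25]]]'|grep -E 'pos'; done
for i in 1 2 3; do python3 -m pendant '[[[0,0,0,-0.1,0.0975,-0.933,0.25],[0,0,0,-0.1,0.0975,-0.933,0.25],[0,0,0,-0.1,0.0975,-0.933,0.25],[0,0,0,-0.1,0.0975,-0.933,0.25],[0,0,0,-0.1,0.0975,-0.933,0.25],[0,0,0,-0.1,0.0975,-0.933,0.25],[0,0,0,-0.1,0.0975,-0.933,0.25],[0,0,0,-0.1,0.0975,-0.933,0.25]]]'|grep -E 'rot'; done
python3 keys.py
python3 - <<'E'
from h import *
c=cap('top')
a=cv2.resize(c['frame'][148:223,125:195],(560,600),interpolation=cv2.INTER_CUBIC)
b=cv2.resize(c['frame'][130:230,200:330],(240,185))
im=np.zeros((600,800,3),np.uint8);im[:,:560]=a;im[:185,560:]=b
cv2.imwrite('pics/keys2.png',im)
E
```

```text
tcp_pos: [0.4966, 0.1294, 0.1702]
tcp_pos: [0.519, -0.0014, 0.1973]
eef_rot: [-177.9, 8.2, -59.6]
eef_rot: [-177.9, 3.9, -29.7]
eef_rot: [179.9, 0.2, 0.1]
eye [0.65   0.2986] grip [0.6494 0.2686] yaw of tool x 88.9 len 0.087 area 4961
eye [0.6234 0.3452] grip [0.5934 0.3452] yaw of tool x 0.1 len 0.084 area 4669
```

View pics/keys2.png

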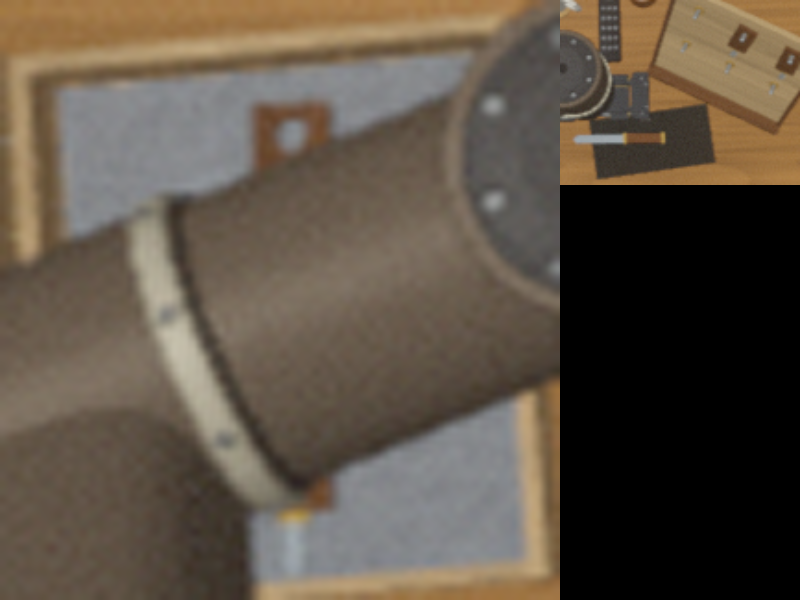

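```bash
python3 -m pendant '[[[0,1,0,0,0,0,0.25],[0,1,0,0,0,0,0.25],[0,1,0,0,0,0,0.25],[0,1,0,0,0,0,0.25],[0,1,0,0,0,0,0.25],[0,1,0,0,0,0,0.25],[0,1,0,0,0,0,0.25],[0,1,0,0,0,0,0.25]]]'|grep -E 'pos'; python3 keys.py; python3 go.py .59 .235 .15 180 0 0
```

```text
tcp_pos: [0.5192, -0.1618, 0.198]
eye [0.6502 0.2989] grip [0.6496 0.2689] yaw of tool x 88.9 len 0.087 area 4911
eye [0.5879 0.3421] grip [0.5579 0.3421] yaw of tool x 0.1 len 0.155 area 10362
eye [0.4893 0.2304] grip [0.4593 0.2305] yaw of tool x -0.2 len 0.062 area 9394
shift first [  3.49 -19.82   2.36] turn [ 0.01  0.05 -0.04] | after turn shift [  3.55 -19.81   2.4 ]
t 81.6 tcp [ 0.5191 -0.1612  0.1979] [179.94   0.19  -0.18] j [  3.4  10.6 -20.    0.1 -59.5  86.4] F [-0.2 -0.  -0.1] M [ 0.   -0.04 -0.02] g 0.0549377766383108 0.0
```

```bash
python3 go.py .4593 .2305 .15 180 0 -0.2|head -1; python3 - <<'E'
from h import *
c=ld('top3');q=lambda x,y,z:pt(c,125+(x+.5)/8-.5,148+(y+.5)/8-.5,z).round(4)
print(q(293,135,.012),q(254,103,.014),q(329,103,.014))
E
```

```text
shift first [ -3.04 -19.58   2.39] turn [0.01 0.05 0.01] | after turn shift [ -3.06 -19.57   2.4 ]
[0.6158 0.2308 0.012 ] [0.6308 0.2484 0.014 ] [0.6301 0.2136 0.014 ]
```

```bash
for i in 1 2 3; do python3 -m pendant '[[[-0.127,-0.816,0.1,0,0,0,0.25],[-0.127,-0.816,0.1,0,0,0,0.25],[-0.127,-0.816,0.1,0,0,0,0.25],[-0.127,-0.816,0.1,0,0,0,0.25],[-0.127,-0.816,0.1,0,0,0,0.25],[-0.127,-0.816,0.1,0,0,0,0.25],[-0.127,-0.816,0.1,0,0,0,0.25],[-0.127,-0.816,0.1,0,0.02,0,0.25]]]'|grep -E 'pos'; done; python3 go.py .4593 .2305 .0295 180 0 -0.2
python3 -m pendant '[[[0,0.06,0.9,0,0,0,0.25],[0,0,0.9,0,0,0,0.25],[0,0,0.9,0,0,0,0.25],[0,0,0.9,0,0,0,0.25],[0,0,0.9,0,0,0,0.25],[0,0,0.7,0,0,0,0.25],[0,0,0.5,0,0,0,0.25],[0,0,0.32,0,0,0,0.25]]]' 30 | grep -E pos
python3 -m pendant '[[[0,0,0,0,0,0,0.25],[0,0,0,0,0,0,-1],[0,0,0,0,0,0,-1],[0,0,0,0,0,0,-1],[0,0,0,0,0,0,-1],[0,0,0,0,0,0,-1],[0,0,0,0,0,0,-1],[0,0,0,0,0,0,-1]]]' 30
python3 -m pendant '[[[0,0,-0.4,0,0,0,-1],[0,0,-0.9,0,0,0,-1],[0,0,-0.9,0,0,0,-1],[0,0,-0.9,0,0,0,-1],[0,0,-0.9,0,0,0,-1],[0,0,-0.9,0,0,0,-1],[0,0,-0.9,0,0,0,-1],[0,0,-0.9,0,0,0,-1]]]' 30
python3 hang.py 0 50 'tilt=33,dy=-6,corr=(-.02,0,.06)'
```

```text
tcp_pos: [0.4987, -0.0289, 0.1821]
tcp_pos: [0.4783, 0.1016, 0.166]
tcp_pos: [0.4582, 0.2322, 0.1496]
shift first [0.04 0.08 6.01] turn [ 0.02 -0.02  0.04] | after turn shift [0.05 0.08 6.01]
t 84.0 tcp [0.4582 0.2322 0.1496] [ 1.7993e+02 -8.0000e-02 -5.0000e-02] j [ 48.9  10.6 -27.4   0.1 -52.1  41. ] F [ 0.3 -0.  -0.3] M [-0.02 -0.04  0.  ] g 0.054790723414877084 0.0
tcp_pos: [0.4585, 0.2296, 0.0285]
time_s: 85.6
tcp_pos: [0.4588, 0.2296, 0.0297]
eef_rot: [179.9, -0.1, -0.0]
contact_force: [-1.4, 0.6, 5.1]
gripper_width: 0.0356
gripper_force: 30.0
time_s: 86.4
tcp_pos: [0.4582, 0.2292, 0.1644]
eef_rot: [179.9, -0.1, -0.1]
contact_force: [0.3, -0.2, 0.2]
gripper_width: 0.0355
gripper_force: 30.0
target [ 0.5932 -0.1503  0.3107] [180.   -33.   -32.51]
shift first [ 6.78 18.98 -7.28] turn [-2.32  8.01  7.89] | after turn shift [17.31 12.37  2.52]
t 86.4 tcp [0.4582 0.2292 0.1644] [ 1.7992e+02 -6.0000e-02 -6.0000e-02] j [ 48.6   9.5 -26.4   0.1 -54.1  41.2] F [ 0.3 -0.2  0.2] g 0.0355 30.0
```

```bash
for i in 1 2 3; do python3 -m pendant '[[[0.2825,0.791,-0.303,0,0,0,-1],[0.2825,0.791,-0.303,0,0,0,-1],[0.2825,0.791,-0.303,0,0,0,-1],[0.2825,0.791,-0.303,0,0,0,-1],[0.2825,0.791,-0.303,0,0,0,-1],[0.2825,0.791,-0.303,0,0,0,-1],[0.2825,0.791,-0.303,0,0,0,-1],[0.2825,0.791,-0.303,0,0,0,-1]]]'|grep -E 'pos'; done
for i in 1 2; do python3 -m pendant '[[[0,0,0,-0.145,0.501,0.493,-1],[0,0,0,-0.145,0.501,0.493,-1],[0,0,0,-0.145,0.501,0.493,-1],[0,0,0,-0.145,0.501,0.493,-1],[0,0,0,-0.145,0.501,0.493,-1],[0,0,0,-0.145,0.501,0.493,-1],[0,0,0,-0.145,0.501,0.493,-1],[0,0,0,-0.145,0.501,0.493,-1]]]'|grep -E 'pos|rot|width'; done
python3 hang.py 0 48 'tilt=33,dy=-6,ex=.0302,ey=-.001'
```

```text
tcp_pos: [0.5033, 0.1021, 0.2126]
tcp_pos: [0.5482, -0.0243, 0.2612]
tcp_pos: [0.5937, -0.1511, 0.31]
tcp_pos: [0.5936, -0.1505, 0.3099]
eef_rot: [177.5, -16.6, -15.7]
gripper_width: 0.0355
tcp_pos: [0.5936, -0.1503, 0.31]
eef_rot: [-179.9, -33.1, -32.6]
gripper_width: 0.0358
target [ 0.6135 -0.1515  0.2491] [180.   -33.   -32.51]
shift first [-0.93 -0.48  3.03] turn [-0.   -0.04 -0.02] | after turn shift [-0.93 -0.48  3.03]
t 90.4 tcp [ 0.5936 -0.1503  0.31  ] [-179.94  -33.15  -32.61] j [ 12.6  -3.2 -42.6  43.9 -33.9  11.2] F [ 0.1 -0.8 -1. ] g 0.0358 30.0
```

```bash
python3 -m pendant '[[[-0.116,-0.06,0.379,0,0,0,-1],[-0.116,-0.06,0.379,0,0,0,-1],[-0.116,-0.06,0.379,0,0,0,-1],[-0.116,-0.06,0.379,0,0,0,-1],[-0.116,-0.06,0.379,0,0,0,-1],[-0.116,-0.06,0.379,0,0,0,-1],[-0.116,-0.06,0.379,0,0,0,-1],[-0.116,-0.06,0.379,0,0,0,-1]]]'|grep -E 'pos|rot|width'; python3 eye.py 0;python3 hang.py 0 24 'tilt=33,dy=-6,ex=.0302,ey=-.001'; python3 hang.py 0 14 'tilt=33,dy=-6,ex=.0302,ey=-.001'
```

```text
tcp_pos: [0.6141, -0.1516, 0.2476]
eef_rot: [180.0, -33.0, -32.5]
gripper_width: 0.0355
[[126 126 124 107  77  65  69  77  98 119 126 115 116 116 119]
 [127 129 115  90  71  70  69  69  71  82  97 114 123 123 122]
 [128 124 108  76  68  70  72  71  72  70  71  88 110 124 125]
 [125 117  87  67  72  76  88  89  81  72  69  70  81  99 119]
 [121 104  73  68  70  96 124 123 113  89  72  73  71  76 103]
 [115  85  71  66  69  95 128 132 125  99  74  73  76  85 112]
 [102  72  67  69  70  78 109 125 122 103  74  73  76  98 121]
 [ 81  69  69  68  69  68  78  91  90  79  74  73  87 111 125]
 [ 68  67  68  71  73  70  70  71  72  72  72  80 102 124 130]
 [ 70  70  70  71  74  70  72  69  71  75  73  92 115 126 127]
 [ 68  68  68  71  70  70  71  72  73  74  81 104 127 127 127]
 [ 68  69  71  70  73  69  71  75  72  75  94 118 126 127 128]
 [ 77  70  68  71  72  70  71  72  73  80 105 125 130 127 126]]
pred [271.1  142.66] seen [271.09 141.99] tip [272.52 139.3 ] offset tool mm [ 1.5 -1.1  1. ]
target [ 0.6287 -0.1591  0.2321] [180.   -33.   -32.51]
shift first [ 0.26 -0.1   1.12] turn [0.01 0.   0.  ] | after turn shift [ 0.26 -0.1   1.12]
t 91.4 tcp [ 0.6136 -0.1519  0.2481] [179.97 -33.   -32.51] j [  6.6   1.9 -48.6  58.9 -23.7  -0.9] F [-0.1  0.1 -0.2] g 0.0352 30.0
target [ 0.635  -0.1622  0.225 ] [180.   -33.   -32.51]
shift first [ 0.36 -0.14  1.61] turn [0.01 0.   0.  ] | after turn shift [ 0.36 -0.14  1.61]
t 91.4 tcp [ 0.6136 -0.1519  0.2481] [179.97 -33.   -32.51] j [  6.6   1.9 -48.6  58.9 -23.7  -0.9] F [-0.1  0.1 -0.2] g 0.0352 30.0
```

```bash
python3 -m pendant '[[[0.037,-0.014,0.16,0,0,0,-1],[0.037,-0.014,0.16,0,0,0,-1],[0.037,-0.014,0.16,0,0,0,-1],[0.037,-0.014,0.16,0,0,0,-1],[0.037,-0.014,0.16,0,0,0,-1],[0.037,-0.014,0.16,0,0,0,-1],[0.037,-0.014,0.16,0,0,0,-1],[0,0,0,0,0,0,-1]]]'|grep -E 'pos|force'; python3 eye.py 0; python3 hang.py 0 14 'tilt=33,dy=-6,ex=.0302,ey=-.001'
```

```text
tcp_pos: [0.6285, -0.1589, 0.232]
contact_force: [-0.5, -1.1, -0.8]
gripper_force: 30.0
[[127 127 123 112  81  69  72  88 114 128 128 125 126 128 130]
 [130 130 123  97  76  66  69  68  81  99 116 126 125 126 126]
 [133 132 115  80  67  69  68  72  67  72  81  97 113 126 128]
 [131 125  98  72  70  71  79  84  74  71  73  72  80 105 124]
 [125 111  78  68  69  95 122 119 102  76  72  69  69  78 100]
 [117  90  71  66  68  95 130 137 114  87  71  72  74  80 102]
 [104  76  68  69  66  82 132 150 119 103  77  76  78  97 117]
 [ 84  70  68  68  70  68  89 105  95  88  69  76  94 118 126]
 [ 71  67  67  72  70  70  71  73  75  74  73  81 108 130 130]
 [ 68  69  70  72  70  71  70  71  70  74  73  91 116 131 131]
 [ 67  67  68  70  70  71  72  71  73  72  78 102 122 127 127]
 [ 68  68  71  69  70  69  71  70  73  74  89 114 125 124 125]
 [ 80  75  69  70  71  70  72  72  74  79 102 124 131 127 126]]
pred [272.97 138.92] seen [272.94 138.33] tip [272.52 139.3 ] offset tool mm [ 1.3 -1.1  0.9]
target [ 0.635  -0.1622  0.225 ] [180.   -33.   -32.51]
shift first [ 0.1  -0.02  0.53] turn [-0.01 -0.01 -0.  ] | after turn shift [ 0.1  -0.02  0.53]
t 92.4 tcp [ 0.6285 -0.1586  0.2327] [-179.96  -33.05  -32.52] j [  3.1   4.2 -49.1  65.5 -20.4  -5.1] F [ 0.2  1.  -0. ] g 0.0354 30.0
```

```bash
python3 -m pendant '[[[0.03,0,0.18,0,0,0,-1],[0.03,0,0.17,0,0,0,-1],[0.03,0,0.17,0,0,0,-1],[0,0,0,0,0,0,-1],[0,0,0,0,0,0,0],[0,0,0,0,0,0,0.2],[0,0,0,0,0,0,0.2],[0,0,0,0,0,0,0.2]]]'
python3 -m pendant '[[[0,0,0,0,0,0,0.25],[0,0,0,0,0,0,0.25],[0,0,-0.5,0,0,0,0.25],[0,0,-0.7,0,0,0,0.25],[0,0,-0.9,0,0,0,0.25],[0,0,-0.9,0,0,0,0.25],[0,0,-0.9,0,0,0,0.25],[0,0,-0.9,0,0,0,0.25]]]'
python3 hung.py; python3 keys.py; python3 go.py .5855 .231 .15 180 0 0
```

```text
time_s: 93.2
tcp_pos: [0.6346, -0.1624, 0.2249]
eef_rot: [-180.0, -33.1, -32.5]
contact_force: [0.2, 0.1, 0.2]
gripper_width: 0.0518
gripper_force: 0.0
time_s: 94.0
tcp_pos: [0.5899, -0.1339, 0.3058]
eef_rot: [-180.0, -33.0, -32.5]
contact_force: [1.1, 0.3, -0.2]
gripper_width: 0.055
gripper_force: 0.0
0 eye 127 ring [46, 61, 87] [44, 65, 95] [60, 89, 117]
1 eye 131 ring [39, 55, 83] [40, 65, 94] [62, 88, 116]
2 eye 127 ring [37, 56, 84] [33, 62, 90] [55, 84, 115]
3 eye 131 ring [98, 137, 159] [98, 136, 159] [94, 127, 150]
4 eye 131 ring [103, 140, 162] [101, 137, 160] [93, 135, 161]
5 eye 132 ring [99, 140, 163] [102, 137, 160] [98, 136, 160]
eye [0.6507 0.2989] grip [0.6501 0.2689] yaw of tool x 88.9 len 0.087 area 4805
eye [0.5826 0.3424] grip [0.5526 0.3423] yaw of tool x 0.1 len 0.166 area 11187
eye [0.6148 0.2313] grip [0.5848 0.2314] yaw of tool x -0.2 len 0.061 area 9294
eye [0.452  0.3395] grip [0.422  0.3394] yaw of tool x 0.1 len 0.042 area 4579
shift first [-12.62 -15.27   1.04] turn [ 2.33 -8.03 -7.89] | after turn shift [ -0.24 -18.26   7.74]
t 94.25 tcp [ 0.5904 -0.1343  0.3049] [-179.97  -33.03  -32.5 ] j [ 14.5  -3.4 -43.6  44.9 -34.4   8.6] F [ 0.5 -0.3 -0.3] M [0.99 1.57 0.05] g 0.054793139598286654 0.0
```

```bash
for i in 1 2; do python3 -m pendant '[[[0,0,0,0.146,-0.502,-0.493,0.25],[0,0,0,0.146,-0.502,-0.493,0.25],[0,0,0,0.146,-0.502,-0.493,0.25],[0,0,0,0.146,-0.502,-0.493,0.25],[0,0,0,0.146,-0.502,-0.493,0.25],[0,0,0,0.146,-0.502,-0.493,0.25],[0,0,0,0.146,-0.502,-0.493,0.25],[0,0,0,0.146,-0.502,-0.493,0.25]]]'|grep -E 'rot'; done
for i in 1 2 3; do python3 -m pendant '[[[-0.012,-0.762,0.3225,0,0,0,0.25],[-0.012,-0.762,0.3225,0,0,0,0.25],[-0.012,-0.762,0.3225,0,0,0,0.25],[-0.012,-0.762,0.3225,0,0,0,0.25],[-0.012,-0.762,0.3225,0,0,0,0.25],[-0.012,-0.762,0.3225,0,0,0,0.25],[-0.012,-0.762,0.3225,0,0,0,0.25],[-0.012,-0.762,0.3225,0,0,0,0.25]]]'|grep -E 'pos'; done; python3 go.py .5848 .2314 .0295 180 0 -.1
```

```text
eef_rot: [177.5, -16.3, -15.5]
eef_rot: [180.0, 0.2, -0.0]
tcp_pos: [0.5885, -0.011, 0.2533]
tcp_pos: [0.5867, 0.1108, 0.2016]
tcp_pos: [0.5849, 0.2327, 0.15]
shift first [-0.01  0.07  6.02] turn [-0.   -0.01  0.02] | after turn shift [-0.01  0.07  6.02]
t 98.25 tcp [0.5849 0.2327 0.15  ] [-1.8e+02 -3.0e-02 -4.0e-02] j [ 39.4  20.7 -12.8   0.  -56.5  50.5] F [ 0.7  0.1 -0.2] M [-0.03 -0.   -0.  ] g 0.05479703342092576 0.0
```

```bash
python3 -m pendant '[[[0,0.06,0.9,0,0,0,0.25],[0,0,0.9,0,0,0,0.25],[0,0,0.9,0,0,0,0.25],[0,0,0.9,0,0,0,0.25],[0,0,0.9,0,0,0,0.25],[0,0,0.7,0,0,0,0.25],[0,0,0.5,0,0,0,0.25],[0,0,0.28,0,0,0,0.25]]]' 30 | grep -E pos
python3 -m pendant '[[[0,0,0,0,0,0,0.25],[0,0,0,0,0,0,-1],[0,0,0,0,0,0,-1],[0,0,0,0,0,0,-1],[0,0,0,0,0,0,-1],[0,0,0,0,0,0,-1],[0,0,0,0,0,0,-1],[0,0,0,0,0,0,-1]]]' 30
python3 -m pendant '[[[0,0,-0.4,0,0,0,-1],[0,0,-0.9,0,0,0,-1],[0,0,-0.9,0,0,0,-1],[0,0,-0.9,0,0,0,-1],[0,0,-0.9,0,0,0,-1],[0,0,-0.9,0,0,0,-1],[0,0,-0.9,0,0,0,-1],[0,0,-0.9,0,0,0,-1]]]' 30
python3 hang.py 5 50 'tilt=39,dy=18'; python3 hang.py 5 50 'tilt=39,dy=18,corr=(-.05,0,.12)'
```

```text
tcp_pos: [0.5848, 0.2303, 0.0299]
time_s: 99.85
tcp_pos: [0.5854, 0.2305, 0.0316]
eef_rot: [-180.0, -0.1, -0.0]
contact_force: [-1.9, -0.7, 6.5]
gripper_width: 0.0355
gripper_force: 30.0
time_s: 100.65
tcp_pos: [0.5846, 0.23, 0.1658]
eef_rot: [180.0, -0.0, -0.0]
contact_force: [0.6, 0.3, -1.5]
gripper_width: 0.0351
gripper_force: 30.0
target [ 0.4861 -0.3045  0.1473] [180.   -39.    -8.51]
shift first [-4.9  26.73  0.93] turn [-0.72  9.73  2.04] | after turn shift [-1.29 27.16  0.14]
t 100.65 tcp [0.5846 0.23   0.1658] [ 1.7999e+02 -0.0000e+00 -4.0000e-02] j [ 39.3  19.8 -11.9   0.  -58.4  50.7] F [ 0.6  0.3 -1.5] g 0.0351 30.0
target [ 0.4361 -0.3045  0.2673] [180.   -39.    -8.51]
shift first [-7.4  26.73 -5.07] turn [-0.72  9.73  2.04] | after turn shift [ 0.56 27.53 -6.07]
t 100.65 tcp [0.5846 0.23   0.1658] [ 1.7999e+02 -0.0000e+00 -4.0000e-02] j [ 39.3  19.8 -11.9   0.  -58.4  50.7] F [ 0.6  0.3 -1.5] g 0.0351 30.0
```

```bash
python3 - <<'E'
from kin import ik,R,np
from hang import pose
q=(-15,5,-30,0,-40,100)
for k,L,c in((5,.05,(-.05,0,.12)),(5,.05,(-.03,0,.08)),(5,.05,(-.01,0,.03)),(5,.05,(0,0,0)),(5,.03,(0,0,0)),(5,.014,(0,0,0))):
    P,e=pose(k,L,tilt=39,dy=18,ex=.0295,ez=.0215,corr=c);q,cc=ik(P,R.from_euler('xyz',e,degrees=True),q);print(P.round(3),q.round(1),round(cc,4))
E
```

```text
[ 0.435 -0.304  0.269] [-19.4 -10.  -35.6 -15.3 -26.7 112.3] 0.0
[ 0.455 -0.304  0.229] [-18.7  -5.4 -36.8 -18.1 -20.9 114.9] 0.0
[ 0.475 -0.304  0.179] [-19.1   0.8 -36.4 -25.2 -15.7 122.6] 0.0
[ 0.485 -0.304  0.149] [-20.3   4.6 -34.9 -31.9 -14.1 130.4] 0.0
[ 0.498 -0.311  0.134] [-21.7   7.4 -32.7 -35.8 -14.2 135.3] 0.0
[ 0.508 -0.316  0.123] [-22.8   9.5 -31.1 -38.7 -14.4 139. ] 0.0
```

```bash
for i in 1 2 3 4; do python3 -m pendant '[[[-0.231,0.835,-0.158,0,0,0,-1],[-0.231,0.835,-0.158,0,0,0,-1],[-0.231,0.835,-0.158,0,0,0,-1],[-0.231,0.835,-0.158,0,0,0,-1],[-0.231,0.835,-0.158,0,0,0,-1],[-0.231,0.835,-0.158,0,0,0,-1],[-0.231,0.835,-0.158,0,0,0,-1],[-0.231,0.835,-0.158,0,0,0,-1]]]'|grep -E 'pos'; done
for i in 1 2; do python3 -m pendant '[[[0,0,0,-0.045,0.608,0.1275,-1],[0,0,0,-0.045,0.608,0.1275,-1],[0,0,0,-0.045,0.608,0.1275,-1],[0,0,0,-0.045,0.608,0.1275,-1],[0,0,0,-0.045,0.608,0.1275,-1],[0,0,0,-0.045,0.608,0.1275,-1],[0,0,0,-0.045,0.608,0.1275,-1],[0,0,0,-0.045,0.608,0.1275,-1]]]'|grep -E 'pos|rot|width'; done
python3 hang.py 5 50 'tilt=39,dy=18,ex=.0295,ez=.0215,ey=-.001'
```

```text
tcp_pos: [0.5475, 0.0952, 0.1905]
tcp_pos: [0.5104, -0.0383, 0.2157]
tcp_pos: [0.4732, -0.1718, 0.241]
tcp_pos: [0.4359, -0.3053, 0.2662]
tcp_pos: [0.4361, -0.3046, 0.2662]
eef_rot: [179.2, -19.6, -4.0]
gripper_width: 0.0353
tcp_pos: [0.436, -0.3045, 0.2661]
eef_rot: [180.0, -39.1, -8.5]
gripper_width: 0.0348
target [ 0.4852 -0.3054  0.1486] [180.   -39.    -8.51]
shift first [-1.81 -0.33  6.1 ] turn [ 0.01 -0.03 -0.  ] | after turn shift [-1.8  -0.32  6.1 ]
t 105.45 tcp [ 0.436  -0.3045  0.2661] [179.96 -39.1   -8.53] j [-19.3  -9.8 -35.8 -15.4 -26.2 112.3] F [ 0.3  0.9 -0.5] g 0.0348 30.0
```

```bash
for i in 1 2; do python3 -m pendant '[[[-0.1125,-0.02,0.381,0,0,0,-1],[-0.1125,-0.02,0.381,0,0,0,-1],[-0.1125,-0.02,0.381,0,0,0,-1],[-0.1125,-0.02,0.381,0,0,0,-1],[-0.1125,-0.02,0.381,0,0,0,-1],[-0.1125,-0.02,0.381,0,0,0,-1],[-0.1125,-0.02,0.381,0,0,0,-1],[-0.1125,-0.02,0.381,0,0,0,-1]]]'|grep -E 'pos|rot|width'; done; sed -i 's/\.0297,0,\.02\]/.0295,0,.0215]/' eye.py; python3 eye.py 5; for L in 24 14; do python3 hang.py 5 $L 'tilt=39,dy=18,ex=.0295,ez=.0215,ey=-.001'; done
```

```text
tcp_pos: [0.4617, -0.3045, 0.2065]
eef_rot: [-180.0, -39.0, -8.5]
gripper_width: 0.0357
tcp_pos: [0.4862, -0.305, 0.148]
eef_rot: [-180.0, -39.0, -8.5]
gripper_width: 0.0353
[[133 133 135 137 139 140 140 130 127 129 121 124 131 135 135]
 [133 127 108  96 103 116 121 124 128 131 128 133 138 138 134]
 [135 120  83  65  65  71  78  81  83  89  93  99 115 134 136]
 [133 117  77  65  63  67  68  66  65  67  70  74  95 124 137]
 [131 111  71  65  67  72  76  76  71  65  67  71  98 130 139]
 [126  99  68  64  77 106 126 125 102  76  70  73 103 134 138]
 [123  98  68  67  81 111 130 128 113  77  70  79 108 131 134]
 [114  78  67  67  70  80  97  96  81  67  68  83 110 131 133]
 [118  77  65  63  64  64  68  69  64  66  72  91 120 132 133]
 [113  70  62  66  71  67  68  67  67  69  73  95 125 130 130]
 [ 86  65  64  66  68  68  67  68  67  71  74 100 131 130 130]
 [ 72  63  66  67  68  68  66  68  67  71  78  98 119 131 131]
 [ 72  60  65  68  66  66  68  68  68  70  69  88 122 147 144]]
pred [312.66 183.29] seen [312.48 182.69] tip [313.8  179.86] offset tool mm [ 1.5 -0.8  1.2]
target [ 0.5017 -0.3136  0.1302] [180.   -39.    -8.51]
shift first [0.08 0.3  1.23] turn [ 0.    0.   -0.01] | after turn shift [0.08 0.3  1.23]
t 107.25 tcp [ 0.4859 -0.3051  0.1484] [-179.98  -38.99   -8.55] j [-20.4   4.7 -34.8 -31.9 -14.2 130.4] F [-0.2  0.9 -0.3] g 0.0353 30.0
target [ 0.508  -0.3168  0.1231] [180.   -39.    -8.51]
shift first [0.12 0.41 1.72] turn [ 0.    0.   -0.01] | after turn shift [0.12 0.41 1.72]
t 107.25 tcp [ 0.4859 -0.3051  0.1484] [-179.98  -38.99   -8.55] j [-20.4   4.7 -34.8 -31.9 -14.2 130.4] F [-0.2  0.9 -0.3] g 0.0353 30.0
```

```bash
python3 -m pendant '[[[0.004,0.043,0.176,0,0,0,-1],[0.004,0.043,0.176,0,0,0,-1],[0.004,0.043,0.176,0,0,0,-1],[0.004,0.043,0.176,0,0,0,-1],[0.004,0.043,0.176,0,0,0,-1],[0.004,0.043,0.176,0,0,0,-1],[0.004,0.043,0.176,0,0,0,-1],[0,0,0,0,0,0,-1]]]'|grep -E 'pos|force'; python3 eye.py 5; python3 hang.py 5 14 'tilt=39,dy=18,ex=.0300,ez=.0215,ey=-.001'
```

```text
tcp_pos: [0.5009, -0.3134, 0.1292]
contact_force: [0.2, 0.3, -1.2]
gripper_force: 30.0
[[137 137 134 133 134 136 135 136 138 138 137 133 131 128 125]
 [138 138 129 108 112 114 109 118 127 136 137 138 136 133 134]
 [141 139 122  84  74  75  71  78  84  93  98 102 116 129 137]
 [139 139 123  72  63  63  65  66  66  67  70  70  80 109 136]
 [134 130 108  70  64  68  71  72  72  68  66  68  77 107 137]
 [132 124  97  68  66  83 109 117 104  85  67  69  81 113 134]
 [133 119  82  66  66  95 138 151 123 101  70  70  89 119 136]
 [133 118  78  66  64  81 128 142  98  78  69  71  96 125 139]
 [129 114  74  63  66  69  83  92  67  66  69  74 107 137 140]
 [125 103  67  66  66  69  70  69  67  66  68  76 111 138 140]
 [114  87  66  64  67  68  67  68  68  67  68  79 109 131 136]
 [119  71  65  66  67  68  65  67  69  71  72  86 114 132 132]
 [127  68  64  62  66  70  68  70  65  69  71  74 103 136 141]]
pred [314.25 179.44] seen [313.91 179.13] tip [313.8  179.86] offset tool mm [ 0.7 -1.3  0.6]
target [ 0.5076 -0.3167  0.1228] [180.   -39.    -8.51]
shift first [0.07 0.12 0.5 ] turn [-0. -0. -0.] | after turn shift [0.07 0.12 0.5 ]
t 108.25 tcp [ 0.5007 -0.3132  0.1298] [-179.99  -39.01   -8.53] j [-22.4   8.2 -32.  -37.2 -14.5 137.1] F [-0.7 -0.1 -1.8] g 0.0352 30.0
```

Peg tip shows bright inside the eye; finish and release.

```bash
python3 -m pendant '[[[0.02,0.04,0.17,0,0,0,-1],[0.02,0.04,0.17,0,0,0,-1],[0.02,0.04,0.16,0,0,0,-1],[0,0,0,0,0,0,-1],[0,0,0,0,0,0,0],[0,0,0,0,0,0,0.2],[0,0,0,0,0,0,0.2],[0,0,0,0,0,0,0.2]]]'
python3 -m pendant '[[[0,0,0,0,0,0,0.25],[0,0,0,0,0,0,0.25],[0,0,-0.5,0,0,0,0.25],[0,0,-0.7,0,0,0,0.25],[0,0,-0.9,0,0,0,0.25],[0,0,-0.9,0,0,0,0.25],[0,0,-0.9,0,0,0,0.25],[0,0,-0.9,0,0,0,0.25]]]'
python3 hung.py; python3 go.py .53 .2 .36 180 0 -90
```

```text
time_s: 109.05
tcp_pos: [0.5077, -0.3168, 0.1228]
eef_rot: [-180.0, -39.0, -8.5]
contact_force: [-0.4, 0.4, 0.0]
gripper_width: 0.0522
gripper_force: 0.0
time_s: 109.85
tcp_pos: [0.4473, -0.3077, 0.1979]
eef_rot: [-180.0, -39.0, -8.5]
contact_force: [-0.0, 0.3, -0.3]
gripper_width: 0.0547
gripper_force: 0.0
0 eye 129 ring [37, 59, 84] [33, 60, 90] [62, 89, 118]
1 eye 129 ring [35, 59, 86] [35, 62, 93] [60, 87, 117]
2 eye 130 ring [36, 60, 86] [40, 61, 92] [63, 93, 121]
3 eye 134 ring [103, 141, 163] [97, 135, 160] [91, 128, 151]
4 eye 137 ring [104, 141, 164] [102, 138, 161] [91, 134, 159]
5 eye 127 ring [40, 60, 85] [45, 74, 99] [62, 93, 121]
shift first [  5.34 -25.72  -5.98] turn [-6.93 -8.07 19.52] | after turn shift [-25.39  -4.17  -7.99]
t 109.9 tcp [ 0.4466 -0.3078  0.2002] [179.94 -39.16  -8.48] j [-21.2  -3.2 -36.9 -24.4 -19.5 123.1] F [-1.7 -0.2  1. ] M [ 0.32  2.17 -0.01] g 0.05487103522970777 0.0
```

```bash
python3 -m pendant '[[[0,0,-0.8,0,0,0,-1],[0,0,-0.8,0,0,0,-1],[0,0,-0.8,0,0,0,-1],[0,0,-0.8,0,0,0,-1],[0,0,0,0,0,0,-1],[0,0,0,0,0,0,-1],[0,0,0,0,0,0,-1],[0,0,0,0,0,0,-1]]]'|grep -E 'pos'
for i in 1 2 3; do python3 -m pendant '[[[0,0,0,-0.289,-0.336,0.813,-1],[0,0,0,-0.289,-0.336,0.813,-1],[0,0,0,-0.289,-0.336,0.813,-1],[0,0,0,-0.289,-0.336,0.813,-1],[0,0,0,-0.289,-0.336,0.813,-1],[0,0,0,-0.289,-0.336,0.813,-1],[0,0,0,-0.289,-0.336,0.813,-1],[0,0,0,-0.289,-0.336,0.813,-1]]]'|grep -E 'pos|rot'; done; python3 go.py .52 .2 .37 180 0 -90;python3 go.py .52 .41 .37 180 0 -90|head -1
```

```text
tcp_pos: [0.4081, -0.3017, 0.2462]
tcp_pos: [0.408, -0.3016, 0.2463]
eef_rot: [-172.9, -26.2, -38.7]
tcp_pos: [0.4082, -0.3016, 0.2463]
eef_rot: [-173.6, -12.2, -64.6]
tcp_pos: [0.4083, -0.3017, 0.2461]
eef_rot: [179.7, 0.1, -90.1]
shift first [-25.11  -5.51  -6.15] turn [ 0.07  0.04 -0.02] | after turn shift [-25.08  -5.58  -6.19]
t 113.1 tcp [ 0.4083 -0.3017  0.2461] [ 1.7973e+02  1.5000e-01 -9.0100e+01] j [-14.3   5.  -20.   -0.1 -65.3  14.3] F [-0.3  0.1 -0.5] M [ 0.05 -0.08  0.  ] g 0.0003792400215677028 0.0
shift first [-35.61  -5.5   -6.13] turn [ 0.07  0.04 -0.02] | after turn shift [-35.58  -5.58  -6.19]
```

```bash
for i in 1 2 3; do python3 -m pendant '[[[-0.89,-0.1375,-0.256,0,0,0,-1],[-0.89,-0.1375,-0.256,0,0,0,-1],[-0.89,-0.1375,-0.256,0,0,0,-1],[-0.89,-0.1375,-0.256,0,0,0,-1],[-0.89,-0.1375,-0.256,0,0,0,-1],[-0.89,-0.1375,-0.256,0,0,0,-1],[-0.89,-0.1375,-0.256,0,0,0,-1],[-0.89,-0.1375,-0.256,0,0,0,-1]]]'|grep -E 'pos'; done
for i in 1 2; do python3 -m pendant '[[[-0.89,-0.1375,0,0,0,0,-1],[-0.89,-0.1375,0,0,0,0,-1],[-0.89,-0.1375,0,0,0,0,-1],[-0.89,-0.1375,0,0,0,0,-1],[-0.89,-0.1375,0,0,0,0,-1],[-0.89,-0.1375,0,0,0,0,-1],[-0.89,-0.1375,0,0,0,0,-1],[-0.89,-0.1375,0,0,0,0,-1]]]'|grep -E 'pos|force'; done
python3 go.py .52 .405 .253 180 0 -90
```

```text
tcp_pos: [0.4304, -0.1585, 0.2876]
tcp_pos: [0.4524, -0.016, 0.3286]
tcp_pos: [0.4744, 0.1266, 0.3699]
tcp_pos: [0.4963, 0.2692, 0.3702]
contact_force: [0.5, 0.7, -0.1]
gripper_force: 0.0
tcp_pos: [0.5183, 0.4116, 0.3703]
contact_force: [0.1, -0.4, -0.8]
gripper_force: 0.0
shift first [ 0.34 -0.1   5.87] turn [0.04 0.01 0.  ] | after turn shift [ 0.33 -0.09  5.87]
t 117.1 tcp [0.5183 0.4116 0.3703] [ 1.7985e+02  6.0000e-02 -8.9980e+01] j [ 55.2  16.7  10.7  -0.2 -84.1 -55.2] F [ 0.1 -0.4 -0.8] M [ 0.14 -0.12 -0.05] g 0.00037544332607782435 0.0
```

```bash
python3 -m pendant '[[[0,0,0.734,0,0,0,-1],[0,0,0.734,0,0,0,-1],[0,0,0.734,0,0,0,-1],[0,0,0.734,0,0,0,-1],[0,0,0.734,0,0,0,-1],[0,0,0.734,0,0,0,-1],[0,0,0.734,0,0,0,-1],[0,0,0.734,0,0,0,-1]]]'|grep -E 'pos|force'
python3 -m pendant '[[[0.4,0,0,0,0,0,-1],[0.5,0,0,0,0,0,-1],[0.5,0,0,0,0,0,-1],[0.5,0,0,0,0,0,-1],[0.5,0,0,0,0,0,-1],[0.5,0,0.03,0,0,0,-1],[0.5,0,0.05,0,0,0,-1],[0.5,0,0.05,0,0,0,-1]]]'|grep -E 'pos|force'
python3 -m pendant '[[[0.5,0,0.05,0,0,0,-1],[0.5,0,0.07,0,0,0,-1],[0.55,0,0.19,0,0,0,-1],[0.55,0,0.19,0,0,0,-1],[0.55,0,0.2,0,0,0,-1],[0.55,0,0.2,0,0,0,-1],[0.49,0,0.33,0,0,0,-1],[0.49,0,0.33,0,0,0,-1]]]'|grep -E 'pos|force'
python3 go.py .52 .2298 .2064 180 0 -90
```

```text
tcp_pos: [0.5179, 0.411, 0.2522]
contact_force: [1.1, -0.1, -0.5]
gripper_force: 0.0
tcp_pos: [0.5179, 0.3314, 0.2505]
contact_force: [1.4, 3.0, 0.7]
gripper_force: 1.1
tcp_pos: [0.5178, 0.2476, 0.2186]
contact_force: [1.0, 1.2, 1.7]
gripper_force: 0.8
shift first [ 0.89 -0.11  0.61] turn [0.03 0.01 0.  ] | after turn shift [ 0.89 -0.11  0.61]
t 119.5 tcp [0.5178 0.2476 0.2186] [ 1.7986e+02  5.0000e-02 -8.9990e+01] j [ 45.   12.4 -14.7  -0.1 -62.9 -44.9] F [1.  1.2 1.7] M [ 0.53 -0.48  0.01] g 0.00033617291634755803 0.8125571902820639
```

```bash
python3 -m pendant '[[[0.45,0,0.3,0,0,0,-1],[0.45,0,0.3,0,0,0,-1],[0.38,0,0.44,0,0,0,-1],[0.38,0,0.44,0,0,0,-1],[0.38,0,0.44,0,0,0,-1],[0.38,0,0.44,0,0,0,-1],[0.25,0,0.53,0,0,0,-1],[0.25,0,0.53,0,0,0,-1]]]'|grep -E 'pos|force'
python3 -m pendant '[[[0.25,0,0.53,0,0,0,-1],[0.25,0,0.53,0,0,0,-1],[0.12,0,0.5,0,0,0,-1],[0.12,0,0.5,0,0,0,-1],[0.1,0,0.45,0,0,0,-1],[0.08,0,0.35,0,0,0,-1],[0,0,0.2,0,0,0,-1],[0,0,0.1,0,0,0,-1]]]'|grep -E 'pos|force'
python3 go.py .52 .17 .082 180 0 -90
```

```text
tcp_pos: [0.5175, 0.1896, 0.1496]
contact_force: [-0.4, -0.1, 1.7]
gripper_force: 0.6
tcp_pos: [0.5171, 0.1717, 0.0868]
contact_force: [0.2, -1.5, 1.2]
gripper_force: 0.4
shift first [ 0.09 -0.14  0.24] turn [0.05 0.   0.  ] | after turn shift [ 0.09 -0.14  0.24]
t 121.1 tcp [0.5171 0.1717 0.0868] [ 1.7981e+02  2.0000e-02 -8.9990e+01] j [ 38.9  17.8 -27.2  -0.2 -45.1 -38.7] F [ 0.2 -1.5  1.2] M [-0.16  0.08 -0.08] g 0.000302745722991249 0.4245069806756874
```

```bash
python3 -m pendant '[[[0,0,0.06,0,0,0,-1],[0,0,0.06,0,0,0,-1],[0,0,0.06,0,0,0,-1],[0,0,0.05,0,0,0,-1],[0,0,0.04,0,0,0,-1],[0,0,0.02,0,0,0,-1],[0,0,0,0,0,0,-1],[0,0,0,0,0,0,-1]]]'|grep -E 'pos|force'
python3 -m pendant '[[[0,0,0.03,0,0,0,-1],[0,0,0.03,0,0,0,-1],[0,0,0.03,0,0,0,-1],[0,0,0,0,0,0,-1],[0,0,0,0,0,0,-1],[0,0,0,0,0,0,-1],[0,0,0,0,0,0,-1],[0,0,0,0,0,0,-1]]]'|grep -E 'pos|force'
```

```text
tcp_pos: [0.5175, 0.172, 0.0822]
contact_force: [-3.1, -0.6, 7.0]
gripper_force: 3.8
tcp_pos: [0.5176, 0.1721, 0.0821]
contact_force: [-9.2, -1.8, 23.3]
gripper_force: 11.7
```

```bash
python3 -m pendant '[[[0,0,-0.3,0,0,0,-1],[0,0,-0.8,0,0,0,-1],[0,0,-1,0,0,0,-1],[0,0,-1,0,0,0,-1],[0,0,-1,0,0,0,-1],[0,0,-1,0,0,0,-1],[0,0,-1,0,0,0,-1],[0,0,-1,0,0,0,-1]]]'|grep -E 'pos|force'
for i in 1 2; do python3 -m pendant '[[[-0.72,0.68,-0.2,0,0,0,-1],[-0.72,0.68,-0.2,0,0,0,-1],[-0.72,0.68,-0.2,0,0,0,-1],[-0.72,0.68,-0.2,0,0,0,-1],[-0.72,0.68,-0.2,0,0,0,-1],[-0.72,0.68,-0.2,0,0,0,-1],[-0.72,0.68,-0.2,0,0,0,-1],[-0.72,0.68,-0.2,0,0,0,-1]]]'|grep -E 'pos|force'; done
python3 - <<'E'
from h import *
c=cap('top')
cv2.imwrite('pics/fin.png',cv2.resize(c['frame'][105:245,110:350],(800,467),interpolation=cv2.INTER_CUBIC))
# lid heights front/rear by depth
for P in([.60,.14,.06],[.52,.14,.06],[.46,.14,.06],[.60,.3,.06]):
    u,v=px(c,P);print(P,pt(c,u,v,w=2).round(4))
E
```

```text
tcp_pos: [0.5177, 0.1719, 0.2226]
contact_force: [0.5, 1.0, 0.2]
gripper_force: 0.0
tcp_pos: [0.4084, 0.2876, 0.2543]
contact_force: [-0.4, -0.0, -0.4]
gripper_force: 0.0
tcp_pos: [0.2995, 0.4027, 0.2867]
contact_force: [0.8, 0.8, 1.0]
gripper_force: 0.0
[0.6, 0.14, 0.06] [0.6001 0.1401 0.0592]
[0.52, 0.14, 0.06] [0.5201 0.1401 0.0592]
[0.46, 0.14, 0.06] [0.4601 0.1404 0.0578]
[0.6, 0.3, 0.06] [0.6002 0.3004 0.0586]
```

View pics/fin.png

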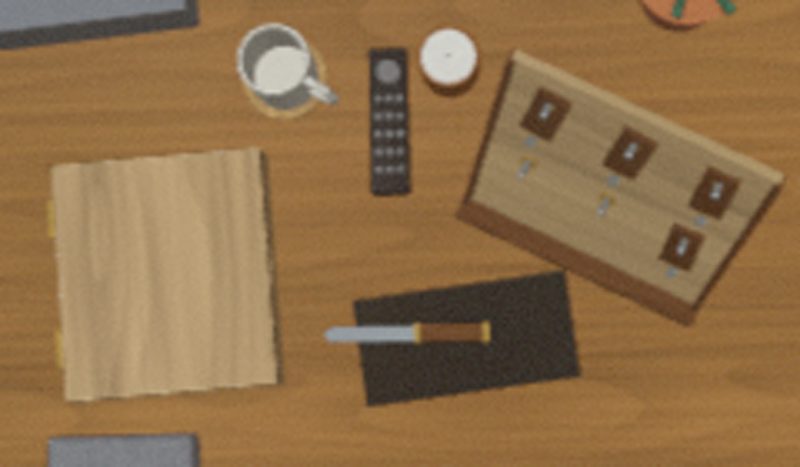

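The picture shows the lid shut, all four keys hanging at (545,112), (630,152), (715,192) and (682,247), the opener's handle on the mat at (452,332), and the mug, remote and candle where they were. I am handing the job in.

```bash
python3 -c "
from plant import r
print(r.close_job())"
```

```text
the job is handed in; nothing more can be done
None
```

The job is handed in, with no verdict returned: all four keys hang on their own pegs, the lid is shut, the glasses case is on the table, and the opener's handle rests on its mat. At some point the opener slid about 5 cm, probably the expected knock. Its handle is still about 16 mm from the mat's centre, with the blade tip over the edge, so I left it there.

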